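Clamp a coupling in the jig with the click torque wrench

ROBOT

A 7-joint arm with a two-finger parallel gripper is mounted at the origin on a cart in front of the work surface, level with it; the furniture and walls round the work are solid. World frame = base frame: x ahead of the robot, y to its left, z up, the work surface at z = 0. Lengths are in m, angles in rad, forces in N, time in s.
With the tool pointing down it reaches from about 0.4 to 0.9 m from the base axis. Payload 5.5 kg.
Tool frame: the origin (TCP) lies at the very end of the fingers, on their centre line; the grasp point (between the pads) lies bot.grip_point_offset behind it (bot.grip_point_offset is the distance from the TCP to the grasp point, in m); z points along the fingers, y is the direction in which the jaws open and shut (so a half turn about z gives the same grasp; the last joint's range is limited). The gripper opens to 85 mm and grips with 20 to 120 N. Pads are 22 mm wide; open, the fingers measure 114 mm over their backs; the gripper's body (76 mm by 85 mm) begins 54 mm behind the grasp point. The pads swing forward as they close: fully open they stand 13 mm farther back than shut.
Start: joints at [-0.906, 0.501, -0.427, 1.55, 0.221, 1.138, -0.21], TCP at [0.254, 0.598, 0.231] pointing down, gripper open.
Joint ranges: [-2.88, 2.88], [-0.31, 2.03], [-1.54, 1.56], [0.2, 2.42], [-1.41, 4.55], [0.19, 2.02], [-2.57, 2.57]. Speed limits (rad/s): [2.57, 2.57, 3.14, 3.14, 3.14, 3.14, 3.14].

INTERFACE

Orientations are given as a unit quaternion [x, y, z, w].
In Python, from bench import status, capture, bot gives the robot as it stands.
- The arm moves only by the tool arm_command, never from a script. Its argument "plan" is a list of rows, each an object with "slide": the shift along the world's x, y, z in cm, a list of three; "spin": the turn about the world's z in degrees; "gripper": the closure, from 0 (fully open) to 1 (shut). A call has 1 to 10 rows; each row is the pose to reach, as a shift and turn from the pose commanded when the call began; what a row does not reach only later rows make up. A row lasts 1/12 s, in which the tool goes at most 41.7 mm and 7.16 degrees, less where a joint would pass 70% of its speed; a pose out of reach is approached as far as the arm can. A call with a gripper value outside its range is refused whole. The fingers move at their own pace and stop on an object; "grip_force" is the grip in N (left out, the last holds). Time passes only in rows, so rows that repeat a pose let the fingers close. It gives the time, the measured TCP pose, the force and the opening at its end, in the units of the state.
- status.get_state(): the state, without advancing time (a new reading comes with each control period).
- capture(name): name is "scene" or "top"; returns a dict with "color" (420x560x3 uint8, red, green, blue), "range_z" (420x560 float32, m along the optical axis (not along the pixel's ray), 0 where there is no reading), "fx", "fy", "cx", "cy" (pixels), "cam_to_world" (4x4, takes a point from camera to world coordinates). Camera axes: x right, y up, looking along -z (the intrinsics and any distortion apply to the point x, -y, -z); pixel columns grow to the right and rows downward; lengths in m; the calibration is good to about 2 mm. A picture is of the moment at which its call begins.
- bot.job_done(): hands the job in, once; it reports no verdict.
The state is a dict: "clock": time; "q": joint angles; "qvel": joint speeds; "joint_efforts": joint torques, N m; "ee_pos": TCP position; "orientation": TCP orientation; "contact_force": force on the tool from outside, world axes, zero at the start; "moment": the same for the moment, N m; "grip_width": finger opening in m.
Only numpy, scipy, OpenCV 4.12 (cv2) and the standard library are available. Lean on these libraries where they do the work, as an engineer would, in place of code of your own. Each camera call takes 0.05 s, during which the arm holds its last target.

TASK

Lay the brass quick coupling in the clamp jig with its thin nose in the notch of the fixed jaw, and let go of it. Then swing the torque wrench clockwise (seen from above) until it clicks, and stop there, so that the jaw holds the coupling against the fixed jaw without the screw being overtightened. Leave the brass tee and the roll of tape where they lie.

Things in the scene. Friction and masses are not known exactly. Their poses are not given: they have to be found in the camera images.
- coupling_centre (a point): brass quick coupling lying on its side, 80 g: body 27 wide, 27 high, 40 mm long, with a thin nose (16 mm diameter, 11 mm long); 51 mm in all. Point: half its full length, width and height (13.5 mm above what it lies on). y runs along it, nose to -y (body y -14.5 to +25.5, nose -25.5 to -14.5 mm). Grasp across its 27 mm width (x), which may be done near the top.
- nest (a point): on the nest floor (42 mm above the table) of the fixed steel clamp jig, in the plane of the fixed jaw's face, mid-notch; z up, -y points into the notch, +y to the sliding jaw. Notch 22 mm wide (x), open on top. The coupling lies right parallel to these axes, its centre at x 0, y +14.5, z +13.5 mm; laid up to 5 mm farther in +y is fine: the sliding jaw pushes it home.
- jig: the fixed steel clamp jig, base plate 80x190 mm, 14 mm thick; origin on the table under the screw axis; axes parallel to the nest's, nest at y -101 mm. The nest floor is a rib 20 mm wide (x), 34 mm long, narrower than the coupling, so fingers pass down on both sides of it to the base plate. The jaws rise 20 to 22 mm above the floor; fixed jaw 52, sliding jaw 34 mm wide.
- jaw_face (a point): middle of the sliding jaw's face towards the nest, 13.5 mm above the nest floor. At the start 45 to 49 mm from the fixed jaw's face; it closes by 9 mm per rad of the wrench and ends at 39.6 mm, pressing the coupling.
- wrench_head (a point): centre of the torque wrench's round head (36 mm diameter, 24 mm high), on the vertical screw axis, 72 mm above the table; x points along the wrench to its handle. It cannot be lifted off. Clockwise from above tightens: 0.7 to 0.95 rad of easy turning (about 2 N at the grip), then the screw is tight all at once; at which angle varies and cannot be seen. Do not swing it back.
- wrench_grip (a point): middle of the wrench's black ribbed grip, 145 mm from the screw axis, on the handle's axis, 72 mm above the table; x points along the handle, away from the head. Level round bar, 22 mm diameter, 86 mm long, to be pinched or pushed from above. See wrench_pin for how it clicks.
- wrench_pin (a point): pin, 30 mm from the screw axis, that joints handle to head. With the screw tight, about 10 N across the grip makes the wrench click: the handle gives way by up to 15 mm at the grip at hardly more force (11 N), then meets its end stop. Over about 19 N overtightens. Clicked means given way by 5.5 mm or more for 0.1 s; let go, it springs straight.
- overtight (a joint): how far the screw has been turned beyond its proper tightness, rad: 0 as it should be; it grows when the wrench is pushed on past its end stop, and 0.03 is too much.
- brass_tee: bystander: small brass tee piece, 28x50x14 mm, origin under its middle.
- thread_tape: bystander: roll of white thread tape, 54 mm diameter, 15 mm high, origin under its middle. Another bystander, fixed: the table's tubular push handle, an upright loop along its right edge (world y -0.34 to -0.37 m, x 0.43 to 0.85 m), 377 mm higher than the table top; pass above it.
Not all that is in view belongs to the job. Of the things that look like the part that bears coupling_centre, the larger one is meant.

How it is judged:
By the outcome, as a careful person would: the job done as asked, in the order asked, and still so for the second after the job is handed in, with the robot touching nothing.
It also fails if it takes over 67 s, if anything falls off the work surface, if the arm or the gripper's body presses on something with over 40 N, if the wrist force passes 120 N, or if a joint passes its speed limit or range.

## Working session

There is one attempt and no reset: what is moved stays moved. The work goes in short steps, Python scripts to look and compute and a tool call to move; the robot and the scene stay as the last step left them, time stands still between calls to the robot, and variables do not carry over. Pictures are saved under pics/ and viewed, and the job is handed in when it is done.

Besides the shell and the picture viewer there is one more tool, called after "Call:" by a JSON object that holds its "api" and its "payload", one argument or row to a line. arm_command: Moves the arm, as the interface text tells. Its arguments: {"type":"object","properties":{"plan":{"type":"array","items":{"type":"object","properties":{"slide":{"type":"array","items":{"type":"number"}},"spin":{"type":"number"},"gripper":{"type":"number"}}}},"grip_force":{"type":"number"}},"required":["plan"]}

```bash
mkdir -p pics; ls
python3 - <<'E'
from bench import status, capture, bot
import cv2
for n in("scene","top"):
    c=capture(n); cv2.imwrite(f"pics/{n}0.png",c["color"][:,:,::-1]); print(n,c["fx"],c["fy"],c["cx"],c["cy"],c["cam_to_world"],[k for k in c])
print(status.get_state(), bot.grip_point_offset)
E
```

```text
pics
scene 378.85840377392765 378.85840377392765 276.9439141850057 205.6863328317935 [[-0.55524533  0.5820002  -0.59411985  0.01267024]
 [-0.83154565 -0.37533354  0.40945887  0.45281604]
 [ 0.01531203  0.7213879   0.69236193  0.6879587 ]
 [ 0.          0.          0.          1.        ]] ['color', 'range_z', 'fx', 'fy', 'cx', 'cy', 'cam_to_world']
top 394.61311896966095 394.61311896966095 281.73430565686846 213.33696654564835 [[ 0.0153929   0.98842164 -0.15094941  0.39259249]
 [-0.99983167  0.01370818 -0.01219518  0.09173135]
 [-0.00998474  0.15111172  0.98846626  1.09148912]
 [ 0.          0.          0.          1.        ]] ['color', 'range_z', 'fx', 'fy', 'cx', 'cy', 'cam_to_world']
{'clock': 0.1, 'q': array([-0.90582636,  0.50176622, -0.42682222,  1.55134716,  0.22077826,
        1.13830755, -0.21029284]), 'qvel': array([-0.00051516, -0.00165719, -0.00036223, -0.00290161,  0.00125078,
       -0.00075109,  0.00011683]), 'joint_efforts': array([-1.14009687e-02, -5.70819390e+01, -5.83854139e+00, -2.81748676e+01,
        1.04800533e-02,  5.61875597e-03, -2.28320556e-05]), 'ee_pos': array([0.25395546, 0.59765058, 0.23035605]), 'orientation': array([ 1.99507309e-01,  9.79895935e-01, -8.61235651e-04, -2.20598207e-04]), 'contact_force': array([-0.17068922,  0.23104608, -0.98632911]), 'moment': array([ 0.02628854, -0.02025057, -0.0025043 ]), 'grip_width': 0.08585121420100435} 0.0187
```

View pics/scene0.png

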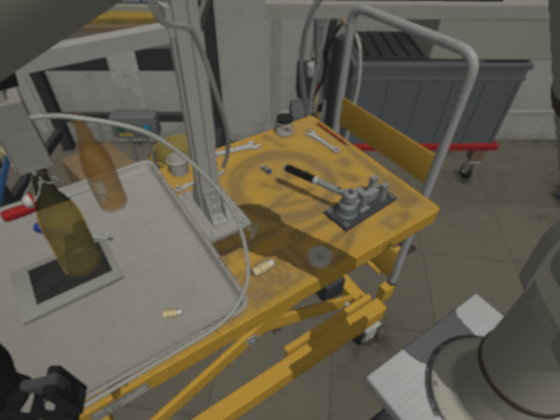

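View pics/top0.png

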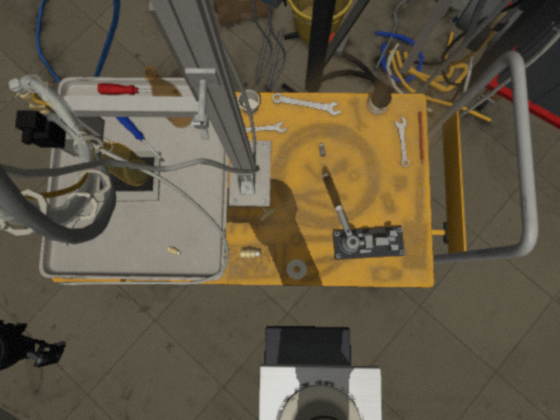

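The scene shows the jig with the wrench at scene (360,200) and top (365,242). The large coupling is near top (250,253), with a smaller lookalike on the tray at (174,250). The tape is at (296,269) and an upright post stands at (248,185). I'll enlarge these.

```bash
cat > h.py <<'E'
from bench import status, capture, bot
import cv2, numpy as np
def crop(c,name,x0,y0,x1,y1,s):
    im=c["color"][y0:y1,x0:x1,::-1]; im=cv2.resize(im,None,fx=s,fy=s,interpolation=cv2.INTER_CUBIC)
    for x in range((x0+9)//10*10,x1,10):
        cv2.putText(im,str(x),(int((x-x0+.5)*s),10),0,.35,(0,0,255),1); cv2.line(im,(int((x-x0+.5)*s),12),(int((x-x0+.5)*s),18),(0,0,255),1)
    for y in range((y0+9)//10*10,y1,10):
        cv2.putText(im,str(y),(0,int((y-y0+.5)*s)+4),0,.35,(0,0,255),1); cv2.line(im,(24,int((y-y0+.5)*s)),(30,int((y-y0+.5)*s)),(0,0,255),1)
    cv2.imwrite("pics/"+name,im)
def px(c,u,v,z):
    "pixel on world plane z"
    d=np.array([(u-c["cx"])/c["fx"],-(v-c["cy"])/c["fy"],-1]); T=c["cam_to_world"]
    d=T[:3,:3]@d; o=T[:3,3]; return o+d*(z-o[2])/d[2]
def cloud(c):
    h,w=c["range_z"].shape; u,v=np.meshgrid(np.arange(w),np.arange(h)); r=c["range_z"]
    p=np.stack([(u-c["cx"])/c["fx"]*r,-(v-c["cy"])/c["fy"]*r,-r],-1); T=c["cam_to_world"]
    return p@T[:3,:3].T+T[:3,3]
E
python3 - <<'E'
from h import *
c=capture("top"); crop(c,"j.png",310,135,415,265,6) ; crop(c,"c.png",225,235,315,285,8)
s=capture("scene"); crop(s,"sj.png",255,150,405,240,5); crop(s,"sc.png",235,240,335,285,8)
P=cloud(c)
np.set_printoptions(precision=3,suppress=True)
print("coupling heights"); print((P[244:263,238:264,2]*1000).astype(int))
for u,v in [(250,253),(174,250),(296,269),(322,150),(350,242),(248,185),(248,230),(200,240),(330,180)]: print(u,v,P[v,u])
E
```

```text
coupling heights
[[   3    4    0    0    2   -1    0    2    2    2    0   -2   -1    1
    -2   -1    0    0   -1    0    0    2    1    0    1   -1]
 [  -1   -5   -2 1091    0    2    0    0    0    0    0    0   -1    0
     0   -2   -1    0    0    3   -3    0    1    0    0    2]
 [   0    0    5    0   -1    0   -1    0   -1   -1   -1    0    4   -4
     0    4    1   -1    0   -1    0    1    1   -1    4   -1]
 [   2    0    0    3   -1    1    1    0    3    0    2    0    2    2
    -3    0    2   -1    0    2    1    0   -3    2    0    2]
 [   0   -5    1   -3   -1   -2    2    2   -1    0   -1   -2    0   -2
     3    1   -2    2    0   -3    1   -4   -2    1   -1    0]
 [  -1    0    3    0    0    0   -2    0   20   25   20   21   15    0
     0   10   17   -1    1    0    0    2    2   -3   -3    2]
 [  -1    0   21   18   18   24   20   20   26   25   25   22   22   18
    23   19   19    1    0    0   -1    0    0    2    0    0]
 [  -2    2   23   21   23   24   24   24   23   24   25   25   23   20
    23   22   21   17   24   20   21   10    0    1    0    1]
 [ 
[... 1046 characters left out ...]
  -1    1    0    1    1    3]
 [   0   -1    0    0   -2    2    1   -2    0    1    0    0 1091    0
     0   -1   -2    2    0    1   -3    0    0    2    1    2]
 [  -1    0    0   -1    0    2    1    1    3    0    0    0    3    1
     2    0    2    1    1   -1   -1   -1   -2    1    0   -1]
 [   1   -1    1    0    0   -1    0    3   -1    1    0   -1   -1    2
    -4    0    2    2    0   -1   -2    0    0   -2    0   -1]]
250 253 [0.446 0.189 0.027]
174 250 [0.451 0.396 0.021]
296 269 [0.406 0.064 0.003]
322 150 [ 0.741 -0.006  0.011]
350 242 [ 0.475 -0.07   0.089]
248 185 [0.635 0.2   0.018]
248 230 [ 0.511  0.198 -0.001]
200 240 [0.481 0.331 0.001]
330 180 [ 0.637 -0.021  0.082]
```

View pics/j.png

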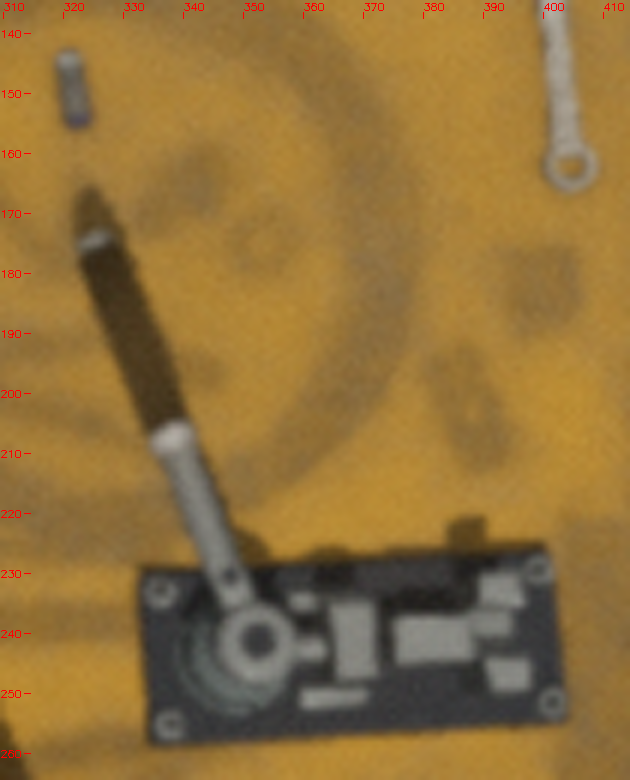

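View pics/c.png

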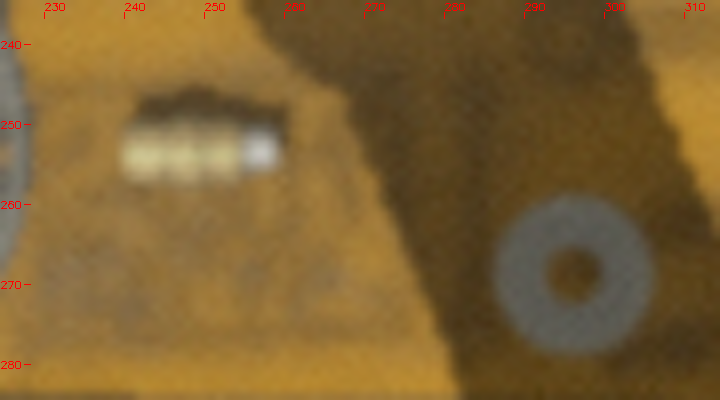

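View pics/sj.png

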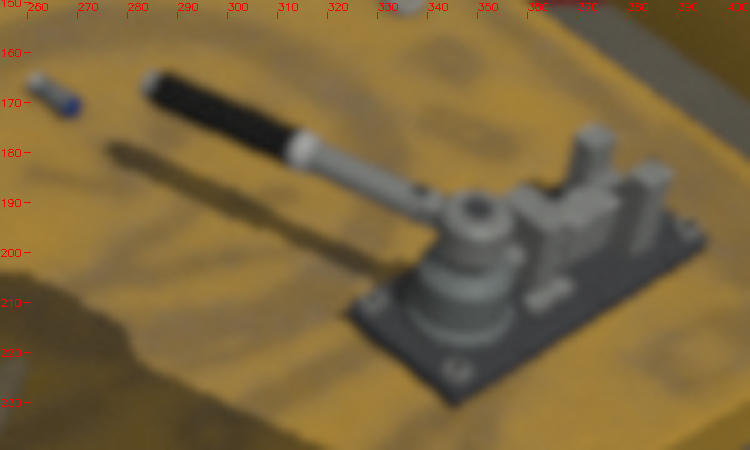

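View pics/sc.png

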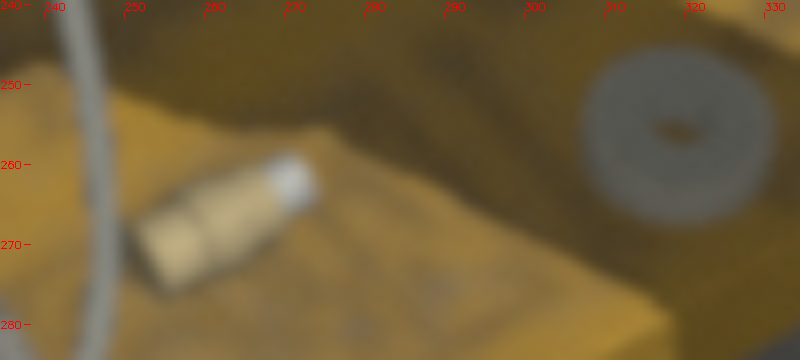

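Run:
```python
from h import *
c=capture("top"); s=capture("scene")
ims=[]
S=500 # px per m ; x 0.1..0.95 -> up ; y 0.7..-0.5 -> right
for k in (c,s):
    P=cloud(k); ok=(k["range_z"]>0.05); P=P[ok]
    H=np.full((425,600),-0.1)
    i=((0.95-P[:,0])*S).astype(int); j=((0.7-P[:,1])*S).astype(int)
    m=(i>=0)&(i<425)&(j>=0)&(j<600)&(P[:,2]>-.05)
    np.maximum.at(H,(i[m],j[m]),P[m,2])
    im=cv2.applyColorMap((np.clip((H+.1)/0.7,0,1)*255).astype(np.uint8),cv2.COLORMAP_JET)
    im[H<-.09]=0
    for t in range(-4,8,2): cv2.putText(im,f"y{t/10}",(int((.7-t/10)*S),10),0,.35,(255,255,255),1)
    for t in range(2,10,2): cv2.putText(im,f"x{t/10}",(0,int((.95-t/10)*S)),0,.35,(255,255,255),1)
    ims.append(im)
cv2.imwrite("pics/hm.png",cv2.resize(np.hstack(ims),(1200,425))[:, :]);
cv2.imwrite("pics/hm1.png",ims[0]);cv2.imwrite("pics/hm2.png",ims[1])
def rep(k,pts):
    P=cloud(k)
    for u,v in pts: print((u,v),P[v,u].round(3))
print("top"); rep(c,[(226,240),(225,250),(210,220),(185,190),(150,163),(120,152),(90,150),(200,165),(180,162),(60,170),(90,210),(60,237),(30,210),(40,125),(120,105),(200,105),(215,80),(200,40),(240,150)])
print("scene"); rep(s,[(247,270),(243,240),(220,190),(180,145),(120,122),(60,118),(248,300),(230,340),(100,388),(185,100),(215,210),(225,100),(170,312)])
```

```text
top
(226, 240) [0.468 0.231 0.179]
(225, 250) [0.446 0.238 0.146]
(210, 220) [0.505 0.257 0.247]
(185, 190) [0.622 0.38  0.002]
(150, 163) [0.695 0.479 0.016]
(120, 152) [0.669 0.485 0.2  ]
(90, 150) [0.545 0.344 0.608]
(200, 165) [0.695 0.341 0.001]
(180, 162) [0.702 0.397 0.005]
(60, 170) [0.491 0.317 0.713]
(90, 210) [0.561 0.644 0.003]
(60, 237) [0.42  0.28  0.766]
(30, 210) [0.433 0.269 0.823]
(40, 125) [0.614 0.476 0.511]
(120, 105) [0.67  0.375 0.463]
(200, 105) [0.606 0.205 0.61 ]
(215, 80) [0.643 0.188 0.605]
(200, 40) [0.651 0.192 0.683]
(240, 150) [0.651 0.192 0.284]
scene
(247, 270) [0.408 0.247 0.089]
(243, 240) [0.439 0.236 0.141]
(220, 190) [0.496 0.246 0.23 ]
(180, 145) [ 1.732 -0.08  -0.516]
(120, 122) [0.587 0.364 0.363]
(60, 118) [ 2.335  0.408 -0.497]
(248, 300) [0.399 0.255 0.002]
(230, 340) [ 0.364  0.319 -0.043]
(100, 388) [0.375 0.554 0.026]
(185, 100) [0.659 0.226 0.329]
(215, 210) [0.645 0.202 0.032]
(225, 100) [ 1.905 -0.457 -0.433]
(170, 312) [0.448 0.401 0.021]
```

View pics/hm1.png

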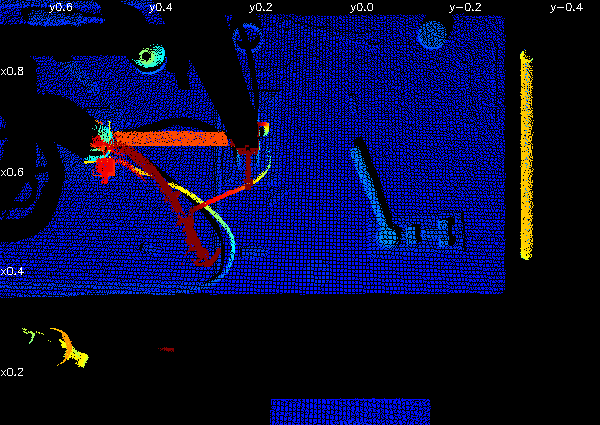

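View pics/hm2.png

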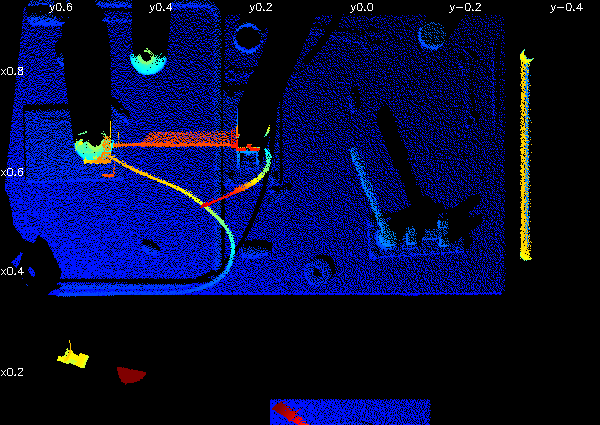

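Run:
```python
from h import *
c=capture("top"); s=capture("scene")
np.set_printoptions(precision=4,suppress=True)
print("head top z84",px(c,352.3,241.8,.084), "collar", px(c,337.0,207,.075))
for u,v in [(333,229.3),(399.8,225.5),(403.6,254.5),(335,258.8)]: print("plate",px(c,u,v,.014))
crop(c,"t2.png",300,215,410,265,7); 
im=cv2.imread("pics/t2.png")
crop(c,"t3.png",340,222,408,260,11)
crop(s,"s3.png",320,165,410,225,8)
crop(c,"tee.png",215,190,300,230,9)
P=cloud(c)
print((P[228:258,355:400,2]*1000).astype(int))
```

```text
head top z84 [ 0.4755 -0.0769  0.084 ] collar [ 0.5665 -0.0396  0.075 ]
plate [ 0.5148 -0.0362  0.014 ]
plate [ 0.5279 -0.2191  0.014 ]
plate [ 0.4489 -0.227   0.014 ]
plate [ 0.4345 -0.0413  0.014 ]
[[ 2 -2  0 ... 13 18 19]
 [13 11 12 ... 20 22 20]
 [15 13 15 ... 24 16 20]
 ...
 [11 12 16 ... 13 14 15]
 [16 13 15 ...  0  0 -3]
 [17 15 14 ...  0  1  1]]
```

View pics/t3.png

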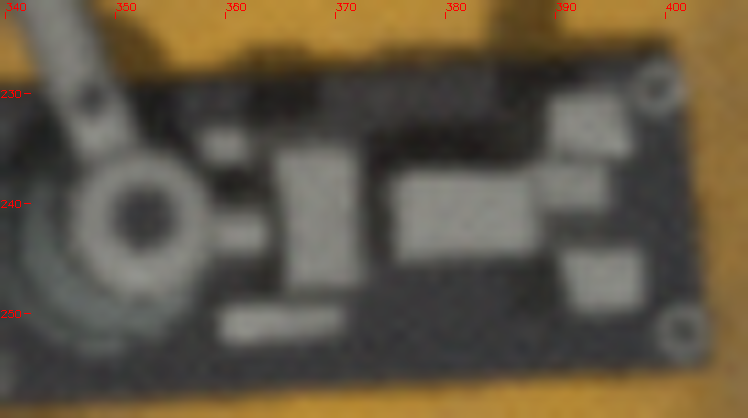

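View pics/s3.png

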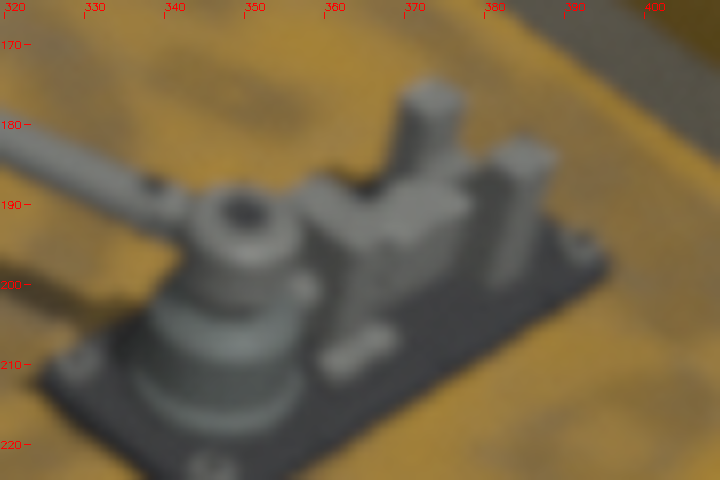

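View pics/tee.png

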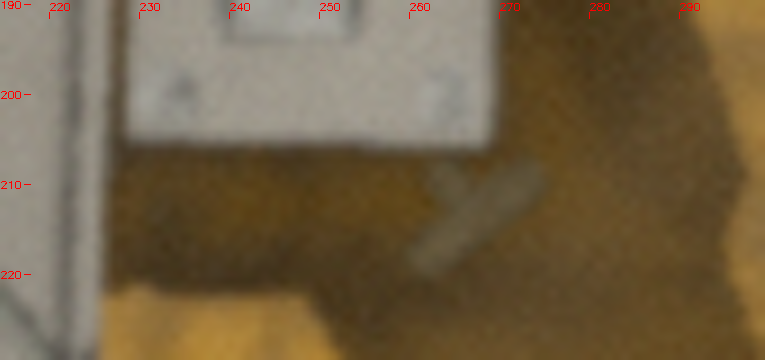

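Run:
```python
from h import *
from scipy.optimize import minimize
c=capture("top"); s=capture("scene")
np.set_printoptions(precision=4,suppress=True)
y=np.array([-.0743,.9972]);x=np.array([.9972,.0743]);o=np.array([.4755,-.0769])
def loc(n,k,u,v,z):
    p=px(k,u,v,z); d=p[:2]-o; print(n,p,"jig xy mm",1000*d@x,1000*d@y)
loc("postU front in",c,389,235.8,.063);loc("postU front out",c,389.2,230,.063)
loc("postL front in",c,390.2,244.6,.063);loc("postL front out",c,391.2,249.8,.063)
loc("rib L mid",c,375.3,241,.042);loc("rib top",c,381,237.2,.042);loc("rib bot",c,381,245,.042)
loc("sj face",c,371.8,241.5,.063);loc("sj top",c,368,235.3,.063);loc("sj bot",c,368,247.8,.063)
print("scene");
loc("head",s,348.5,191,.084)
# coupling fit
def masks(k,box):
    u0,v0,u1,v1=box; z=cloud(k)[v0:v1,u0:u1,2]; m=((z>.007)&(z<.05)).astype(np.uint8); return cv2.medianBlur(m,3).astype(float)
def proj(k,P):
    T=np.linalg.inv(k["cam_to_world"]); q=P@T[:3,:3].T+T[:3,3]
    return np.stack([k["cx"]+k["fx"]*q[:,0]/-q[:,2],k["cy"]-k["fy"]*q[:,1]/-q[:,2]],1)
t=np.linspace(0,2*np.pi,40)
def cyl(r,y0,y1): return np.vstack([np.stack([r*np.cos(t),np.full(40,yy),13.5+r*np.sin(t)],1) for yy in(y0,y1)])
parts=[cyl(13.5,-14.5,25.5),cyl(8,-25.5,-14.5)]
def render(k,box,p):
    u0,v0,u1,v1=box; S=8; im=np.zeros(((v1-v0)*S,(u1-u0)*S),np.uint8); a=p[2]; R=np.array([[np.cos(a),-np.sin(a)],[np.sin(a),np.cos(a)]])
    for q in parts:
        w=q.copy()/1000; w[:,:2]=w[:,:2]@R.T+p[:2]
        h=cv2.convexHull(((proj(k,w)+.5-[u0,v0])*S*16).astype(np.int32)); cv2.fillConvexPoly(im,h,255,shift=4)
    return cv2.resize(im,None,fx=1/S,fy=1/S,interpolation=cv2.INTER_AREA)/255.
B=[(c,(228,240,275,268)),(s,(248,248,295,288))]
M=[masks(*b) for b in B]
for w in ([1,1],[1,0],[0,1]):
    f=lambda p:sum(wi*((render(*b,[p[0]/1000,p[1]/1000,p[2]/50])-m)**2).sum() for wi,b,m in zip(w,B,M))
    best=min((minimize(f,[446+dx,190+dy,a],method="Nelder-Mead",options=dict(initial_simplex=np.array([[446,190,a],[452,190,a],[446,197,a],[446,190,a+5]]))) for dx in(0,) for dy in (0,) for a in(-4,0,4)),key=lambda r:r.fun)
    print(w,best.x[:2],"yaw deg",np.degrees(best.x[2]/50),best.fun)
```

```text
postU front in [ 0.4943 -0.1761  0.063 ] jig xy mm 11.375931510195803 -100.32791194554939
postU front out [ 0.5095 -0.177   0.063 ] jig xy mm 26.47781831691001 -102.36531638788205
postL front in [ 0.4714 -0.1786  0.063 ] jig xy mm -11.64230409022649 -101.14248387839874
postL front out [ 0.458  -0.1809  0.063 ] jig xy mm -25.215576576703505 -102.37211638338232
rib L mid [ 0.482  -0.1449  0.042 ] jig xy mm 1.4223830006679137 -68.33266230996816
rib top [ 0.4923 -0.1603  0.042 ] jig xy mm 10.593241746673108 -84.38467223477632
rib bot [ 0.4716 -0.1598  0.042 ] jig xy mm -10.051797372280486 -82.37828238484552
sj face [ 0.4788 -0.1311  0.063 ] jig xy mm -0.7639028067472662 -54.28347691211737
sj top [ 0.4948 -0.1215  0.063 ] jig xy mm 15.95077720290207 -45.92021552763486
sj bot [ 0.4623 -0.1209  0.063 ] jig xy mm -16.481442348197454 -42.93024766115791
scene
head [ 0.48   -0.0777  0.084 ] jig xy mm 4.384191336116967 -1.1288126212377454
[1, 1] [446.9137 189.7243] yaw deg 0.6411744063132235 54.492164552095346
[1, 0] [446.3284 191.0594] yaw deg 0.12131506534308413 18.960215301806997
[0, 1] [447.6167 188.5032] yaw deg 2.078503822300105 27.744313725490194
```

Run:
```python
from h import *
for k in("top","scene"):
    P=cloud(capture(k)).reshape(-1,3); m=(abs(P[:,0]-.447)<.06)&(P[:,1]>.17)&(P[:,1]<.30)&(P[:,2]>.05)&(P[:,2]<.45)
    Q=P[m]; Q=Q[np.argsort(Q[:,2])]; print(k,len(Q)); print(Q[::max(1,len(Q)//22)].round(3))
from scipy.spatial.transform import Rotation as R
print(R.from_quat(status.get_state()["orientation"]).as_matrix().round(3))
```

```text
top 214
[[0.389 0.273 0.057]
 [0.397 0.263 0.067]
 [0.397 0.257 0.073]
 [0.402 0.248 0.082]
 [0.412 0.242 0.091]
 [0.414 0.244 0.099]
 [0.421 0.237 0.11 ]
 [0.428 0.238 0.123]
 [0.435 0.235 0.131]
 [0.442 0.232 0.138]
 [0.446 0.233 0.147]
 [0.45  0.234 0.158]
 [0.455 0.233 0.165]
 [0.466 0.232 0.174]
 [0.467 0.233 0.184]
 [0.476 0.234 0.193]
 [0.477 0.235 0.199]
 [0.483 0.239 0.206]
 [0.485 0.238 0.212]
 [0.493 0.242 0.219]
 [0.499 0.246 0.225]
 [0.496 0.251 0.231]
 [0.504 0.25  0.237]
 [0.503 0.251 0.243]]
scene 483
[[0.388 0.276 0.057]
 [0.391 0.263 0.066]
 [0.397 0.259 0.073]
 [0.401 0.254 0.08 ]
 [0.407 0.248 0.088]
 [0.414 0.244 0.097]
 [0.418 0.241 0.106]
 [0.423 0.24  0.114]
 [0.428 0.238 0.123]
 [0.436 0.236 0.132]
 [0.442 0.232 0.141]
 [0.447 0.235 0.15 ]
 [0.453 0.233 0.159]
 [0.455 0.234 0.169]
 [0.462 0.236 0.178]
 [0.466 0.237 0.186]
 [0.471 0.236 0.194]
 [0.479 0.241 0.203]
 [0.486 0.239 0.212]
 [0.49  0.246 0.22 ]
 [0.495 0.251 0.226]
 [0.497 0.253 0.235]
 [0.503 0.251 0.242]]
[[-0.92   0.391  0.   ]
 [ 0.391  0.92   0.   ]
 [ 0.     0.    -1.   ]]
```

Call:
{"api": "arm_command", "payload": {
  "plan": [
    {"slide":[1.5,-4,0],"spin":-6.7,"gripper":0},
    {"slide":[3,-8,0],"spin":-13.4,"gripper":0},
    {"slide":[5,-12,0],"spin":-20,"gripper":0},
    {"slide":[7,-16,0],"spin":-26.7,"gripper":0},
    {"slide":[8.5,-20,0],"spin":-33,"gripper":0},
    {"slide":[10,-24,0],"spin":-40,"gripper":0},
    {"slide":[11,-28,0],"spin":-46.7,"gripper":0},
    {"slide":[12,-32,0],"spin":-53,"gripper":0},
    {"slide":[13,-36,0],"spin":-60,"gripper":0},
    {"slide":[14,-40,0],"spin":-66.4,"gripper":0}
  ]
}}

```text
clock: 1.43
ee_pos: [0.3923, 0.2046, 0.2318]
orientation: [0.706, 0.709, 0.001, 0.0]
contact_force: [0.9, 0.3, -0.3]
grip_width: 0.0851
```

Call:
{"api": "arm_command", "payload": {
  "plan": [
    {"slide":[2,-3,0]},
    {"slide":[5,-3,-1]},
    {"slide":[5.3,-3,-4]},
    {"slide":[5.3,-2.5,-8]},
    {"slide":[5.3,-2,-12]},
    {"slide":[5.3,-1.5,-16]},
    {"slide":[5.3,-1.5,-16]},
    {"slide":[5.3,-1.5,-16]}
  ]
}}

```text
schema error: expected keys slide, spin, gripper
```

Run:
```python
from h import *
print(status.get_state()["ee_pos"],status.get_state()["contact_force"])
c=capture("top"); crop(c,"p1.png",200,215,300,290,7)
c=capture("scene"); crop(c,"p2.png",200,180,340,290,5)
```

```text
[0.39234225 0.20462477 0.23175452] [ 0.87348411  0.30600206 -0.30916262]
```

View pics/p2.png

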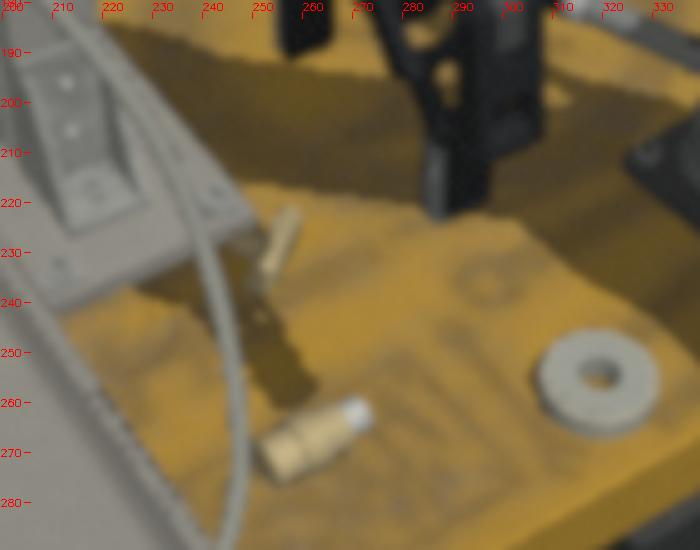

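View pics/p1.png

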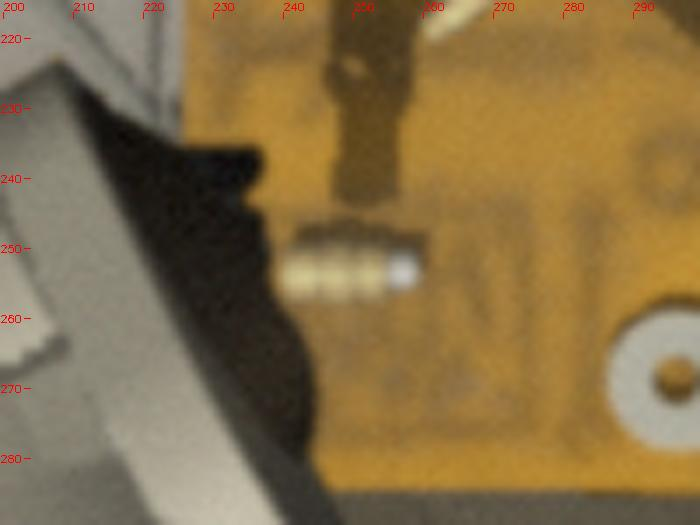

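The picture shows the gripper still high, with the coupling unmoved at top (250,253). The last call was refused because rows need all three keys, so I'll repeat it.

Call:
{"api": "arm_command", "payload": {
  "plan": [
    {"slide":[2,-3,0],"spin":0.3,"gripper":0},
    {"slide":[5,-3,-1],"spin":0.3,"gripper":0},
    {"slide":[5.3,-3,-4],"spin":0.3,"gripper":0},
    {"slide":[5.3,-2.5,-8],"spin":0.3,"gripper":0},
    {"slide":[5.3,-2,-12],"spin":0.3,"gripper":0},
    {"slide":[5.3,-1.5,-16],"spin":0.3,"gripper":0},
    {"slide":[5.3,-1.5,-16],"spin":0.3,"gripper":0},
    {"slide":[5.3,-1.5,-16],"spin":0.3,"gripper":0}
  ]
}}

```text
clock: 2.2
ee_pos: [0.4428, 0.1911, 0.0693]
orientation: [0.701, 0.713, -0.003, -0.001]
contact_force: [-0.8, -0.0, 1.0]
grip_width: 0.0854
```

Run:
```python
from h import *
print(status.get_state()["ee_pos"],status.get_state()["contact_force"])
c=capture("top"); crop(c,"p1.png",200,215,300,290,7)
c=capture("scene"); crop(c,"p2.png",200,180,340,290,5)
```

```text
[0.44280691 0.19114429 0.06934215] [-0.80902147 -0.02904942  0.96182173]
```

View pics/p2.png

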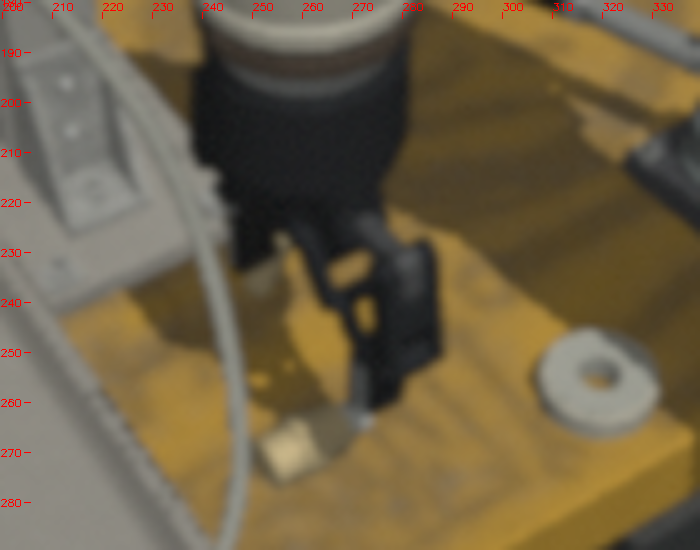

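View pics/p1.png

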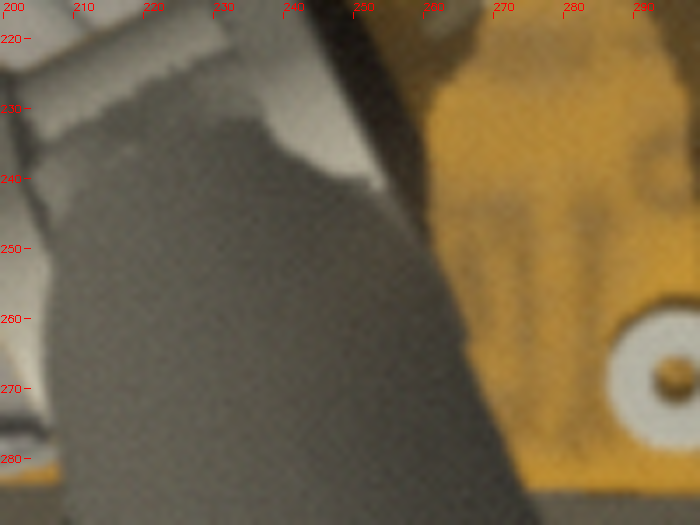

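Run:
```python
from h import *
s=status.get_state();print(s["clock"],s["ee_pos"],s["orientation"],s["contact_force"],s["qvel"].round(3))
```

```text
2.3 [0.44654728 0.19221001 0.07325847] [7.01481095e-01 7.12686579e-01 1.36296410e-03 5.05837607e-04] [0.48959343 1.11286819 0.25705214] [ 0.004 -0.039  0.002 -0.011 -0.001 -0.006 -0.002]
```

Call:
{"api": "arm_command", "payload": {
  "plan": [
    {"slide":[0,-0.9,0],"spin":0,"gripper":0},
    {"slide":[0,-0.9,-2],"spin":0,"gripper":0},
    {"slide":[0,-0.9,-4],"spin":0,"gripper":0},
    {"slide":[0,-0.9,-5.5],"spin":0,"gripper":0},
    {"slide":[0,-0.9,-6.7],"spin":0,"gripper":0},
    {"slide":[0,-0.9,-6.7],"spin":0,"gripper":0},
    {"slide":[0,-0.9,-6.7],"spin":0,"gripper":0}
  ]
}}

```text
clock: 2.88
ee_pos: [0.4466, 0.1823, 0.0062]
orientation: [0.702, 0.712, 0.001, 0.001]
contact_force: [0.1, -0.2, 0.2]
grip_width: 0.0856
```

Run:
```python
from h import *
c=capture("scene"); crop(c,"p3.png",200,180,340,290,5)
s=status.get_state();print(s["clock"],s["ee_pos"],s["orientation"],s["contact_force"],s["qvel"].round(3))
```

```text
2.9333 [0.44683213 0.18256795 0.0064586 ] [0.70187133 0.71230137 0.00167249 0.00076709] [-0.231756   -0.49350411  0.23080751] [-0.005 -0.002 -0.004 -0.001  0.002 -0.004 -0.002]
```

View pics/p3.png

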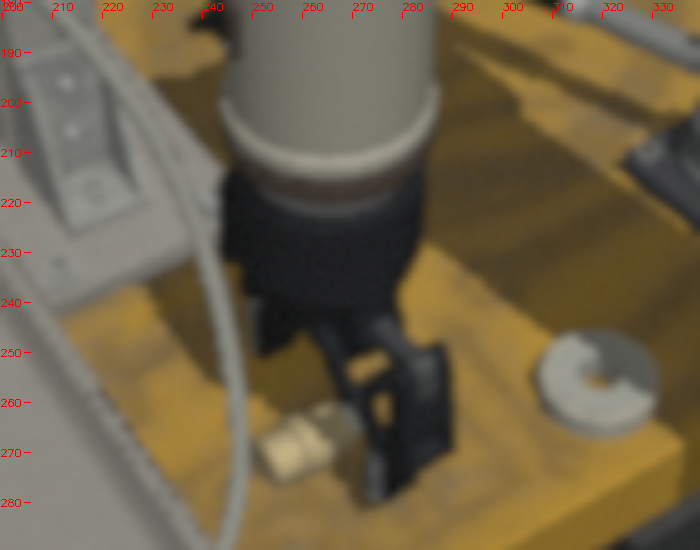

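The fingers straddle the coupling at scene (290,265). The hose is untouched and there's no force. Gripping now.

Call:
{"api": "arm_command", "payload": {
  "grip_force": 35,
  "plan": [
    {"slide":[0,0,0],"spin":0,"gripper":0.9},
    {"slide":[0,0,0],"spin":0,"gripper":0.9},
    {"slide":[0,0,0],"spin":0,"gripper":0.9},
    {"slide":[0,0,0],"spin":0,"gripper":0.9},
    {"slide":[0,0,0],"spin":0,"gripper":0.9},
    {"slide":[0,0,0],"spin":0,"gripper":0.9},
    {"slide":[0,0,0],"spin":0,"gripper":0.9},
    {"slide":[0,0,0],"spin":0,"gripper":0.9}
  ]
}}

```text
clock: 3.6
ee_pos: [0.4453, 0.1826, 0.0048]
orientation: [0.702, 0.713, 0.0, 0.0]
contact_force: [-1.4, -0.8, 5.0]
grip_width: 0.0265
```

Call:
{"api": "arm_command", "payload": {
  "plan": [
    {"slide":[0,-0.3,0.6],"spin":0,"gripper":0.9},
    {"slide":[0,-2,0.8],"spin":0,"gripper":0.9},
    {"slide":[0,-4,0.8],"spin":0,"gripper":0.9},
    {"slide":[0,-4,0.4],"spin":0,"gripper":0.9},
    {"slide":[0,-4,0.1],"spin":0,"gripper":0.9},
    {"slide":[0,-4,0.1],"spin":0,"gripper":0.9},
    {"slide":[0,-4,0.1],"spin":0,"gripper":0.4},
    {"slide":[0,-4,0.1],"spin":0,"gripper":0.4},
    {"slide":[0,-4,0.1],"spin":0,"gripper":0.4},
    {"slide":[0,-4,0.1],"spin":0,"gripper":0.4}
  ]
}}

```text
clock: 4.43
ee_pos: [0.4452, 0.1431, 0.0054]
orientation: [0.701, 0.713, 0.0, -0.0]
contact_force: [0.5, -0.3, -0.2]
grip_width: 0.0512
```

Run:
```python
from h import *
c=capture("scene"); crop(c,"p4.png",220,180,360,290,5)
s=status.get_state();print(s["clock"],s["ee_pos"],s["orientation"],s["contact_force"],s["qvel"].round(3))
```

```text
4.4833 [0.44519196 0.14292676 0.00541975] [7.01395721e-01 7.12772063e-01 1.72138270e-04 3.74030037e-06] [-0.8390752  -0.76744524  0.16932925] [ 0.001 -0.001  0.003  0.004  0.002 -0.001 -0.   ]
```

View pics/p4.png

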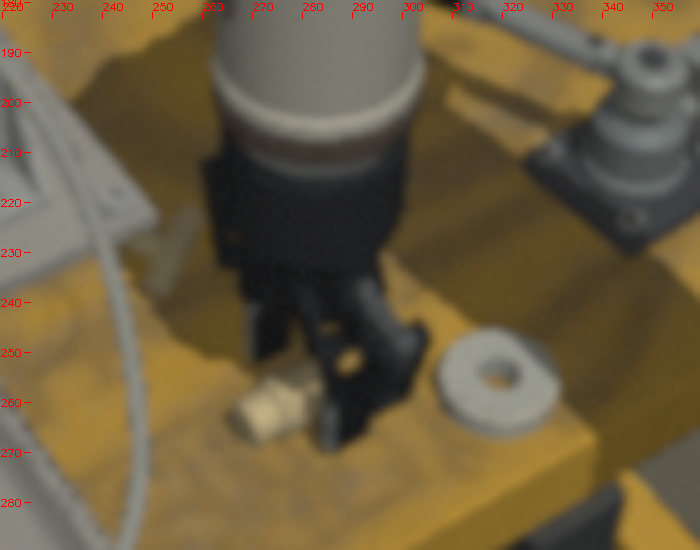

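The coupling moved with the gripper. Its back end is near scene (267,261). Next I'll shift +1 cm along it and regrip at its middle.

Run:
```python
from h import *
c=capture("scene"); crop(c,"p5.png",255,235,305,280,14)
for u,v in [(270.5,263.5)]: print(px(c,u,v,.0135))
```

```text
[0.44518006 0.16878462 0.0135    ]
```

View pics/p5.png

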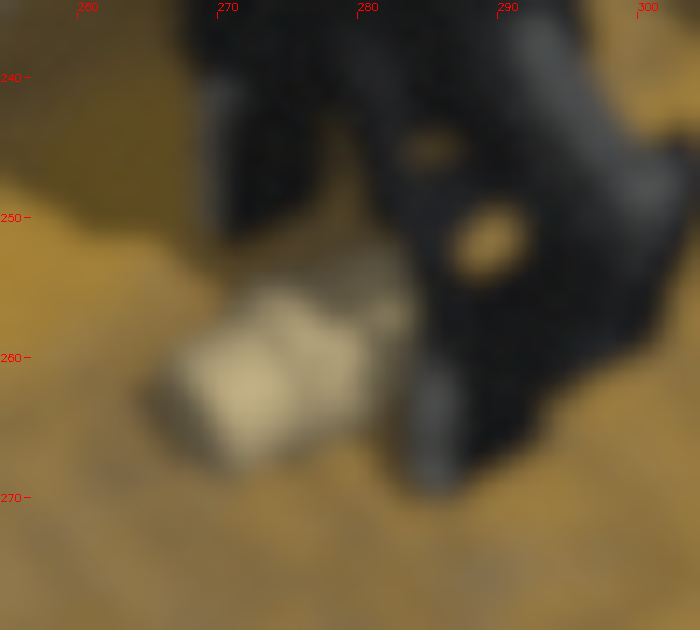

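Call:
{"api": "arm_command", "payload": {
  "grip_force": 40,
  "plan": [
    {"slide":[0.1,0.5,0],"spin":0,"gripper":0.4},
    {"slide":[0.1,1.0,0],"spin":0,"gripper":0.4},
    {"slide":[0.1,1.0,0],"spin":0,"gripper":0.4},
    {"slide":[0.1,1.0,0],"spin":0,"gripper":0.9},
    {"slide":[0.1,1.0,0],"spin":0,"gripper":0.9},
    {"slide":[0.1,1.0,0],"spin":0,"gripper":0.9},
    {"slide":[0.1,1.0,0],"spin":0,"gripper":0.9},
    {"slide":[0.1,1.0,0],"spin":0,"gripper":0.9}
  ]
}}

```text
clock: 5.2
ee_pos: [0.4462, 0.1525, 0.0054]
orientation: [0.702, 0.712, 0.0, 0.0]
contact_force: [-0.2, 0.5, 2.4]
grip_width: 0.026
```

Call:
{"api": "arm_command", "payload": {
  "plan": [
    {"slide":[0,0,3],"spin":0,"gripper":0.9},
    {"slide":[0,0,7],"spin":0,"gripper":0.9},
    {"slide":[0,-1,11],"spin":1,"gripper":0.9},
    {"slide":[0.5,-4.5,12.5],"spin":2,"gripper":0.9},
    {"slide":[1,-8.5,12.5],"spin":3.5,"gripper":0.9},
    {"slide":[1.5,-12.5,12.5],"spin":3.5,"gripper":0.9},
    {"slide":[2,-16.5,12.5],"spin":3.5,"gripper":0.9},
    {"slide":[2.5,-20.5,12.5],"spin":3.5,"gripper":0.9},
    {"slide":[3,-24.5,12.5],"spin":3.5,"gripper":0.9},
    {"slide":[3.2,-27,12.5],"spin":3.5,"gripper":0.9}
  ]
}}

```text
clock: 6.03
ee_pos: [0.4778, -0.1227, 0.1304]
orientation: [0.681, 0.732, -0.001, 0.001]
contact_force: [0.3, 0.4, -1.4]
grip_width: 0.0264
```

Call:
{"api": "arm_command", "payload": {
  "plan": [
    {"slide":[0.3,-4,0],"spin":0,"gripper":0.9},
    {"slide":[0.3,-4,0],"spin":0,"gripper":0.9},
    {"slide":[0.3,-4,0],"spin":0,"gripper":0.9},
    {"slide":[0.3,-4,0],"spin":0,"gripper":0.9}
  ]
}}

```text
clock: 6.37
ee_pos: [0.4805, -0.1574, 0.1299]
orientation: [0.68, 0.733, -0.0, -0.001]
contact_force: [-0.3, 0.4, -0.5]
grip_width: 0.0262
```

Run:
```python
from h import *
c=capture("scene"); crop(c,"p6.png",300,120,420,230,5.4)
d=capture("top"); crop(d,"p7.png",300,200,420,280,6)
s=status.get_state();print(s["clock"],s["ee_pos"],s["orientation"],s["contact_force"],s["grip_width"])
```

```text
6.4667 [ 0.48081187 -0.15591677  0.12996513] [ 6.78848810e-01  7.34277792e-01  6.48875611e-05 -6.43108368e-04] [-0.38796178  0.93501883 -0.61885579] 0.026497907892141286
```

View pics/p6.png

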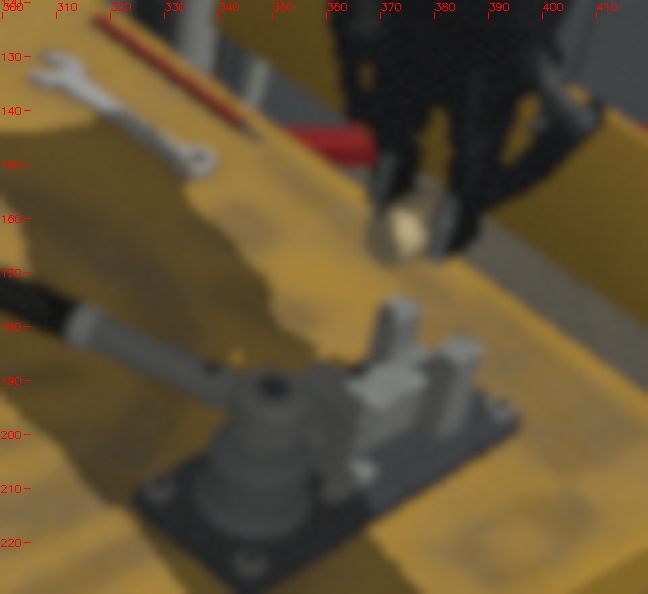

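View pics/p7.png

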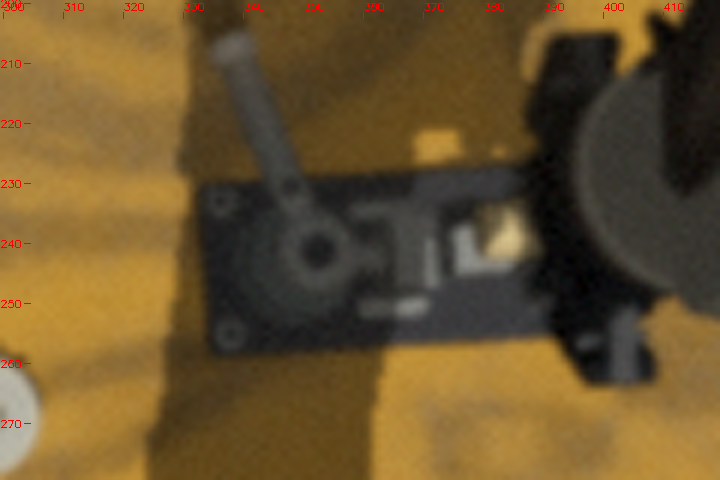

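Run:
```python
from h import *
d=capture("top"); crop(d,"p8.png",365,222,395,252,20)
for z in (.138,.150): print(px(d,378.2,238.5,z), px(d,377.8,238.5,z))
c=capture("scene"); crop(c,"p9.png",360,145,395,175,20)
s=status.get_state();print(s["ee_pos"])
```

```text
[ 0.47996501 -0.13040081  0.138     ] [ 0.47995102 -0.12943723  0.138     ]
[ 0.4788654 -0.1276052  0.15     ] [ 0.47885159 -0.12665374  0.15      ]
[ 0.48111686 -0.15586178  0.13019339]
```

View pics/p8.png

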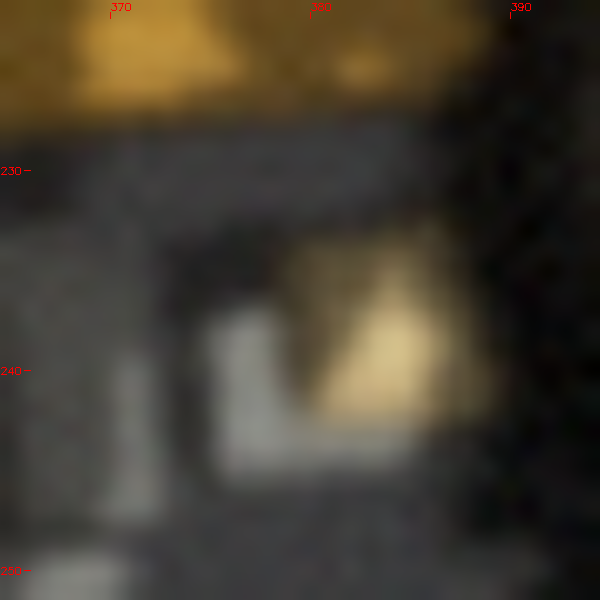

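View pics/p9.png

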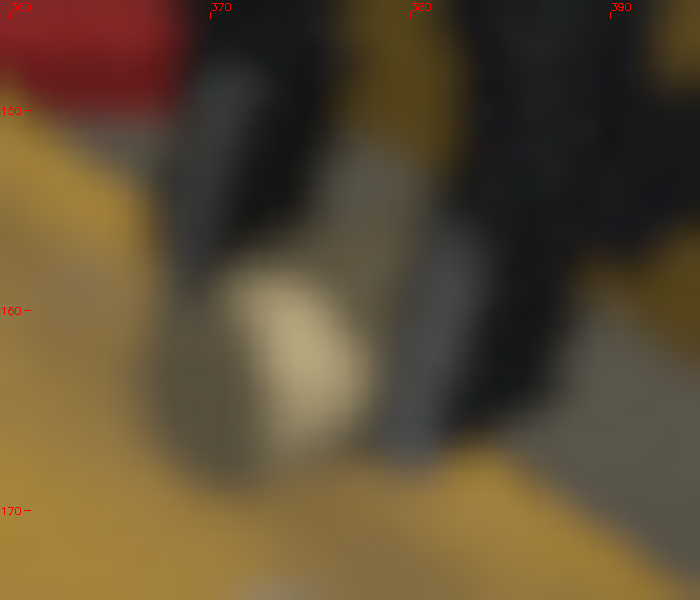

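Call:
{"api": "arm_command", "payload": {
  "plan": [
    {"slide":[0,-0.2,-1],"spin":0,"gripper":0.9},
    {"slide":[0,-0.2,-3],"spin":0,"gripper":0.9},
    {"slide":[0,-0.2,-4.5],"spin":0,"gripper":0.9},
    {"slide":[0,-0.2,-5.5],"spin":0,"gripper":0.9},
    {"slide":[0,-0.2,-5.5],"spin":0,"gripper":0.9},
    {"slide":[0,-0.2,-5.5],"spin":0,"gripper":0.9}
  ]
}}

```text
clock: 7.07
ee_pos: [0.4806, -0.1591, 0.0746]
orientation: [0.679, 0.734, -0.0, -0.001]
contact_force: [0.6, -0.4, -0.7]
grip_width: 0.0262
```

Run:
```python
from h import *
s=status.get_state();print(s["ee_pos"],s["contact_force"])
d=capture("top"); crop(d,"pa.png",355,222,405,260,14)
c=capture("scene"); crop(c,"pb.png",345,155,400,205,13)
s=status.get_state();print(s["ee_pos"],s["orientation"])
```

```text
[ 0.48060375 -0.15911726  0.07464069] [ 0.58698913 -0.44828388 -0.68377032]
[ 0.4817088  -0.1595956   0.07580582] [6.79492002e-01 7.33682753e-01 2.38443057e-04 4.23626447e-04]
```

View pics/pa.png

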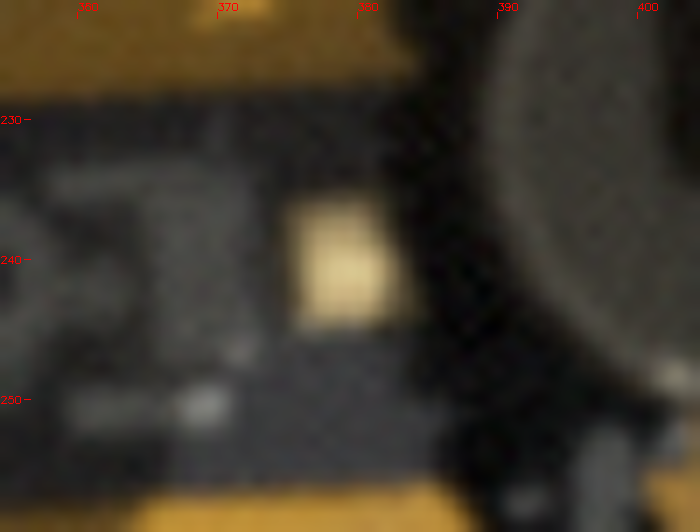

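View pics/pb.png

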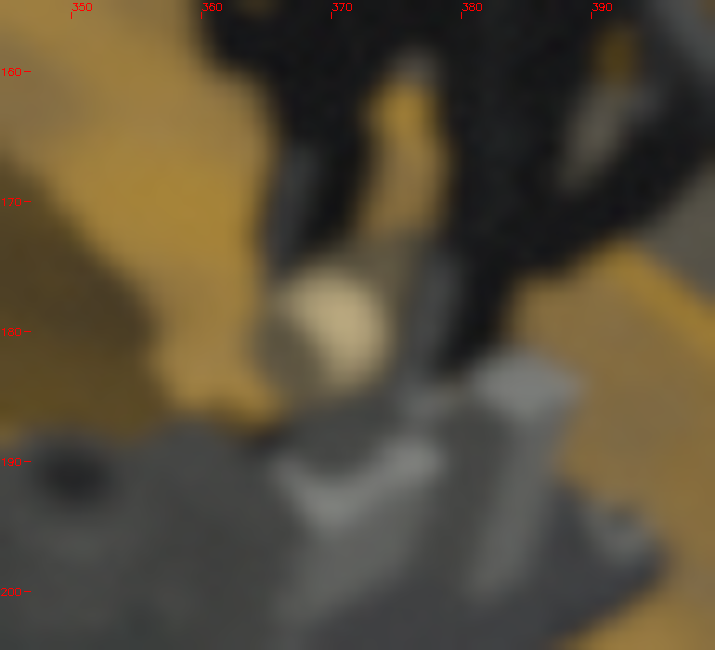

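Run:
```python
from h import *
d=capture("top")
for u in(375.3,375.8):
  for z in (.075,.084,.09): print(u,z,px(d,u,240.5,z))
```

```text
375.3 0.075 [ 0.48047282 -0.13752485  0.075     ]
375.3 0.084 [ 0.47969473 -0.13549501  0.084     ]
375.3 0.09 [ 0.479176   -0.13414179  0.09      ]
375.8 0.075 [ 0.48049151 -0.13880808  0.075     ]
375.8 0.084 [ 0.47971326 -0.13676689  0.084     ]
375.8 0.09 [ 0.47919442 -0.13540609  0.09      ]
```

Call:
{"api": "arm_command", "payload": {
  "plan": [
    {"slide":[0,0.1,-0.6],"spin":0,"gripper":0.9},
    {"slide":[0,0.1,-1.2],"spin":0,"gripper":0.9},
    {"slide":[0,0.1,-1.8],"spin":0,"gripper":0.9},
    {"slide":[0,0.1,-2.3],"spin":0,"gripper":0.9},
    {"slide":[0,0.1,-2.6],"spin":0,"gripper":0.9},
    {"slide":[0,0.1,-2.7],"spin":0,"gripper":0.9},
    {"slide":[0,0.1,-2.7],"spin":0,"gripper":0.9}
  ]
}}

```text
clock: 7.8
ee_pos: [0.4807, -0.1585, 0.0479]
orientation: [0.68, 0.734, -0.0, -0.0]
contact_force: [-0.2, -0.8, -1.3]
grip_width: 0.0263
```

Call:
{"api": "arm_command", "payload": {
  "plan": [
    {"slide":[0,0,-0.1],"spin":0,"gripper":0.9},
    {"slide":[0,0,-0.15],"spin":0,"gripper":0.9},
    {"slide":[0,0,-0.15],"spin":0,"gripper":0.9}
  ]
}}

```text
clock: 8.05
ee_pos: [0.4813, -0.1586, 0.0474]
orientation: [0.68, 0.734, 0.0, 0.0]
contact_force: [-2.3, 1.1, 3.9]
grip_width: 0.0262
```

Run:
```python
from h import *
d=capture("top"); crop(d,"pc.png",355,222,405,260,14)
c=capture("scene"); crop(c,"pd.png",345,155,400,205,13)
s=status.get_state();print(s["ee_pos"],s["orientation"],s["contact_force"])
```

```text
[ 0.4813135  -0.15863787  0.0474533 ] [6.79585568e-01 7.33596199e-01 1.50588801e-04 2.22845421e-04] [-2.44851484  0.52516088  5.05913253]
```

View pics/pd.png

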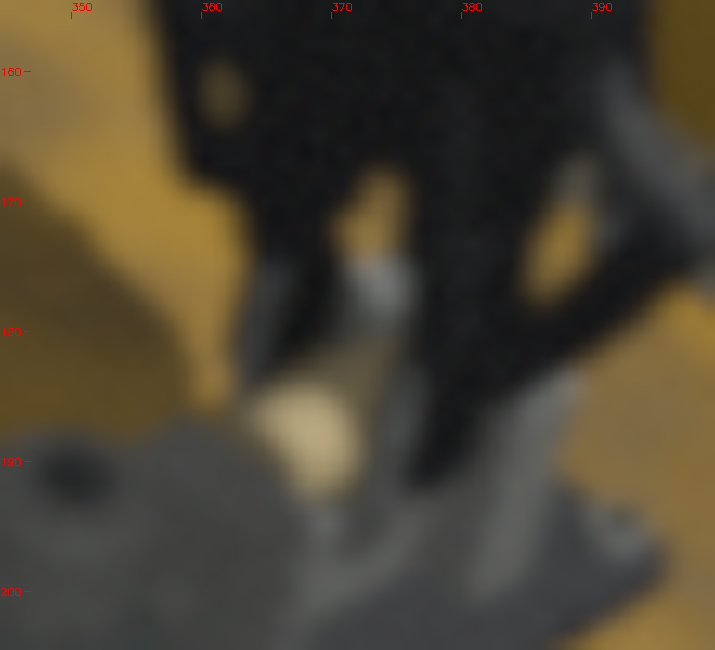

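The coupling sits on the rib at scene (368,188), with 5 N upward at the expected height. Releasing and lifting.

Call:
{"api": "arm_command", "payload": {
  "plan": [
    {"slide":[0,0,0],"spin":0,"gripper":0.5},
    {"slide":[0,0,0],"spin":0,"gripper":0.45},
    {"slide":[0,0,0],"spin":0,"gripper":0.4},
    {"slide":[0,0,0],"spin":0,"gripper":0.4},
    {"slide":[0,0,0.5],"spin":0,"gripper":0.4},
    {"slide":[0,0,2],"spin":0,"gripper":0.4},
    {"slide":[0,0,5],"spin":0,"gripper":0.4},
    {"slide":[0,0,9],"spin":0,"gripper":0.4},
    {"slide":[0,2,13],"spin":0,"gripper":0.4},
    {"slide":[0,6,14],"spin":0,"gripper":0.4}
  ]
}}

```text
clock: 8.98
ee_pos: [0.4841, -0.1056, 0.1922]
orientation: [0.683, 0.731, 0.002, 0.005]
contact_force: [1.4, 0.4, 0.4]
grip_width: 0.0511
```

Call:
{"api": "arm_command", "payload": {
  "plan": [
    {"slide":[-2,4,0],"spin":6,"gripper":0.6},
    {"slide":[-3,8,0],"spin":12,"gripper":0.6},
    {"slide":[-3,12,0],"spin":18,"gripper":0.6},
    {"slide":[-3,16,0],"spin":24,"gripper":0.6},
    {"slide":[-3,16,0],"spin":24,"gripper":0.6}
  ]
}}

```text
clock: 9.4
ee_pos: [0.4508, 0.0687, 0.1873]
orientation: [0.505, 0.863, 0.002, -0.0]
contact_force: [0.2, -0.1, -0.7]
grip_width: 0.0338
```

Run:
```python
from h import *
d=capture("top"); crop(d,"pe.png",310,160,410,265,6)
c=capture("scene"); crop(c,"pf.png",265,150,405,230,5.6)
s=status.get_state();print(s["clock"],s["ee_pos"],s["orientation"],s["contact_force"])
```

```text
9.5 [0.45102502 0.06173754 0.18675602] [5.10487990e-01 8.59884816e-01 2.82577323e-04 1.86479844e-04] [ 0.60448682 -1.06982485  0.01573817]
```

View pics/pe.png

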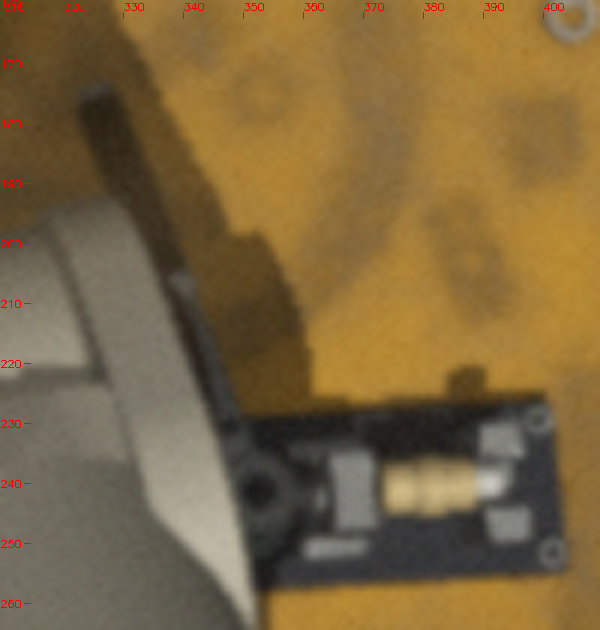

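View pics/pf.png

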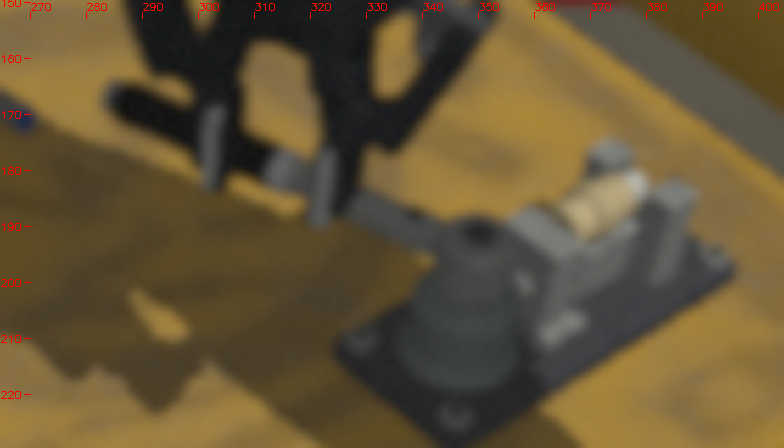

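Run:
```python
from h import *
c=capture("top"); h=np.array([.4755,-.0769])
for u,v in [(325,176),(329.5,189.5),(333,198),(337,207),(342,219)]:
    p=px(c,u,v,.076)[:2]; d=p-h; print(p.round(4),np.degrees(np.arctan2(d[1],d[0])).round(1),np.hypot(*d).round(3))
P=cloud(c)
s=capture("scene"); crop(s,"q1.png",270,150,360,205,8)
for u,v in [(289,168.5),(316,180.5),(330,186)]:
    p=px(s,u,v,.08)[:2]; d=p-h; print(p.round(4),np.degrees(np.arctan2(d[1],d[0])).round(1),np.hypot(*d).round(3))
```

```text
[ 0.6489 -0.0084] 21.6 0.186
[ 0.6127 -0.0201] 22.5 0.148
[ 0.5901 -0.0292] 22.6 0.124
[ 0.5664 -0.0395] 22.4 0.098
[ 0.535  -0.0523] 22.5 0.064
[ 0.6329 -0.01  ] 23.0 0.171
[ 0.557  -0.0391] 24.9 0.09
[ 0.5218 -0.0552] 25.1 0.051
```

View pics/q1.png

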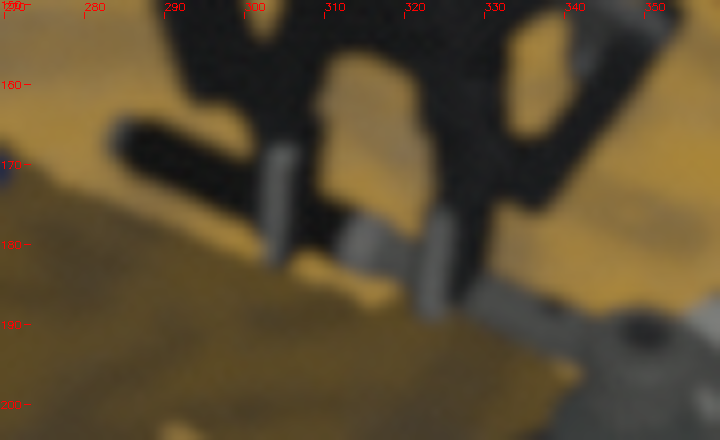

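Call:
{"api": "arm_command", "payload": {
  "plan": [
    {"slide":[3.5,-1,0],"spin":-3,"gripper":1},
    {"slide":[7,-2,0],"spin":-6.2,"gripper":1},
    {"slide":[10.5,-3.5,0],"spin":-6.2,"gripper":1},
    {"slide":[14,-5,0],"spin":-6.2,"gripper":1},
    {"slide":[14.5,-5.1,0],"spin":-6.2,"gripper":1},
    {"slide":[14.5,-5.1,-3],"spin":-6.2,"gripper":1},
    {"slide":[14.5,-5.1,-6.5],"spin":-6.2,"gripper":1},
    {"slide":[14.5,-5.1,-8],"spin":-6.2,"gripper":1},
    {"slide":[14.5,-5.1,-8],"spin":-6.2,"gripper":1}
  ]
}}

```text
clock: 10.35
ee_pos: [0.5922, 0.0062, 0.1017]
orientation: [0.559, 0.829, -0.003, -0.003]
contact_force: [-0.4, -0.4, 0.2]
grip_width: -0.0
```

Run:
```python
from h import *
d=capture("top"); crop(d,"q2.png",290,160,410,265,6)
c=capture("scene"); crop(c,"q3.png",255,120,395,220,5.6)
s=status.get_state();print(s["clock"],s["ee_pos"],s["orientation"],s["contact_force"])
```

```text
10.45 [0.59567292 0.00715867 0.10601248] [ 5.58986274e-01  8.29176473e-01 -7.42130741e-04 -4.14829611e-04] [0.56057121 0.17094182 0.20279685]
```

View pics/q3.png

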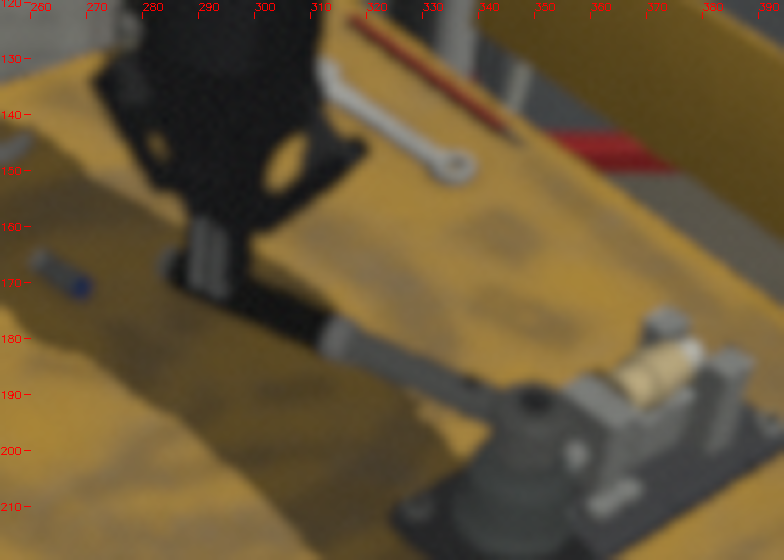

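View pics/q2.png

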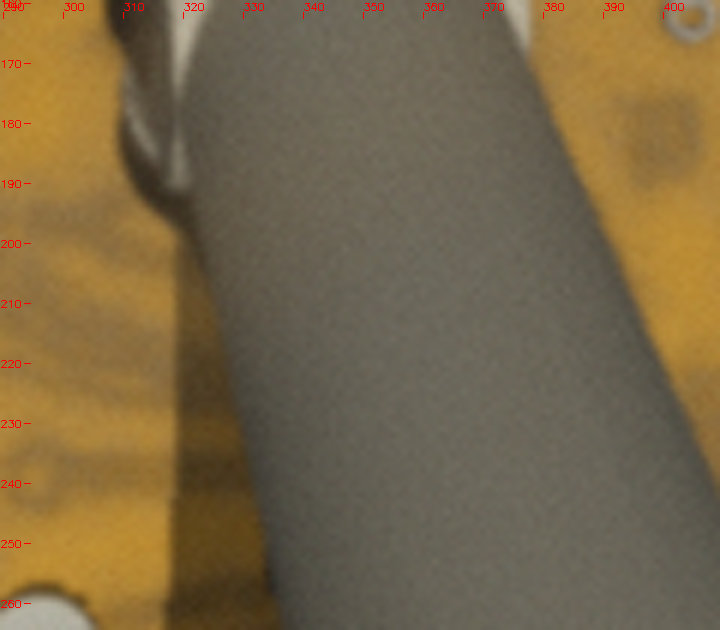

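Call:
{"api": "arm_command", "payload": {
  "plan": [
    {"slide":[0,0,-2.5],"spin":0,"gripper":1},
    {"slide":[0,0,-5],"spin":0,"gripper":1},
    {"slide":[0,0,-5],"spin":0,"gripper":1},
    {"slide":[0,0,-5],"spin":0,"gripper":1}
  ]
}}

```text
clock: 10.78
ee_pos: [0.5961, 0.0083, 0.0571]
orientation: [0.558, 0.83, -0.0, -0.0]
contact_force: [-0.5, 1.1, 0.5]
grip_width: 0.0005
```

```bash
cat >> h.py <<'E'
HD=np.array([.4755,-.0769])
def where(rad=.145):
    "current handle-frame: tool az, polar angle of contact assuming 22mm offset, radius, tangential (clockwise) force"
    s=status.get_state(); q=s["orientation"]; az=2*np.degrees(np.arctan2(q[1],q[0]))-90
    d=s["ee_pos"][:2]-HD; R=np.hypot(*d); pol=np.degrees(np.arctan2(d[1],d[0])); off=np.degrees(np.arcsin(.022/R))
    phi=pol-off; n=np.array([-np.sin(np.radians(phi)),np.cos(np.radians(phi))])
    f=s["contact_force"][:2]@n
    print(f"t {s['clock']:.2f} pos {s['ee_pos'].round(4)} az {az:.1f} phi {phi:.2f} R {R:.4f} F_tan {f:.2f} F {s['contact_force'].round(1)}"); return s["ee_pos"],az,phi
def table(phis):
    p,az,_=where()
    for f in phis:
        a=np.radians(f); t=HD+.145*np.array([np.cos(a),np.sin(a)])+.022*np.array([-np.sin(a),np.cos(a)])
        print(f, "slide cm",(100*(t-p[:2])).round(2),"spin",round(f-az,1))
E
python3 - <<'E'
from h import *
table([22,20,16,12,8,4,0,-4,-8,-11])
E
```

```text
t 10.78 pos [0.5961 0.0083 0.0571] az 22.1 phi 26.67 R 0.1477 F_tan 1.15 F [-0.5  1.1  0.5]
22 slide cm [ 0.56 -1.05] spin -0.1
20 slide cm [ 0.81 -1.49] spin -2.1
16 slide cm [ 1.27 -2.41] spin -6.1
12 slide cm [ 1.67 -3.35] spin -10.1
8 slide cm [ 1.99 -4.32] spin -14.1
4 slide cm [ 2.25 -5.31] spin -18.1
0 slide cm [ 2.44 -6.32] spin -22.1
-4 slide cm [ 2.56 -7.34] spin -26.1
-8 slide cm [ 2.6  -8.36] spin -30.1
-11 slide cm [ 2.59 -9.13] spin -33.1
```

Call:
{"api": "arm_command", "payload": {
  "plan": [
    {"slide":[0.56,-1.05,0],"spin":-0.1,"gripper":1},
    {"slide":[0.81,-1.49,0],"spin":-2.1,"gripper":1},
    {"slide":[1.27,-2.41,0],"spin":-6.1,"gripper":1},
    {"slide":[1.67,-3.35,0],"spin":-10.1,"gripper":1},
    {"slide":[1.99,-4.32,0],"spin":-14.1,"gripper":1},
    {"slide":[2.25,-5.31,0],"spin":-18.1,"gripper":1}
  ]
}}

```text
clock: 11.28
ee_pos: [0.6203, -0.0446, 0.0583]
orientation: [0.683, 0.73, 0.001, 0.001]
contact_force: [-1.3, 2.5, 0.3]
grip_width: -0.0005
```

Run:
```python
from h import *
c=capture("scene"); crop(c,"q4.png",255,120,395,220,5.6)
table([3,2,1,0,-2,-4,-6,-8,-10,-12])
```

```text
t 11.33 pos [ 0.6208 -0.048   0.0584] az 3.4 phi 2.70 R 0.1481 F_tan -2.27 F [ 1.5 -2.2 -0.3]
3 slide cm [-0.16  0.07] spin -0.4
2 slide cm [-0.11 -0.18] spin -1.4
1 slide cm [-0.07 -0.43] spin -2.4
0 slide cm [-0.03 -0.69] spin -3.4
-2 slide cm [ 0.04 -1.19] spin -5.4
-4 slide cm [ 0.09 -1.7 ] spin -7.4
-6 slide cm [ 0.12 -2.21] spin -9.4
-8 slide cm [ 0.14 -2.73] spin -11.4
-10 slide cm [ 0.13 -3.24] spin -13.4
-12 slide cm [ 0.11 -3.75] spin -15.4
```

View pics/q4.png

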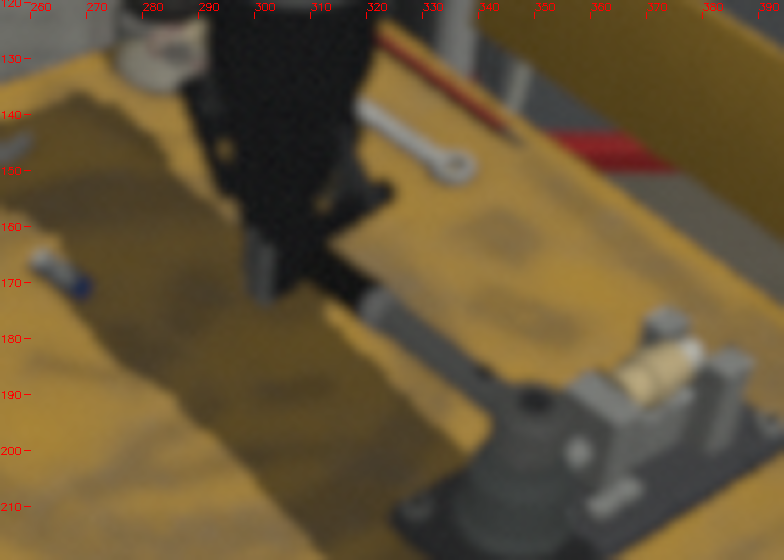

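Call:
{"api": "arm_command", "payload": {
  "plan": [
    {"slide":[-0.05,-0.5,0],"spin":-2.4,"gripper":1},
    {"slide":[0,-1,0],"spin":-4.6,"gripper":1},
    {"slide":[0.05,-1.5,0],"spin":-6.6,"gripper":1},
    {"slide":[0.08,-2,0],"spin":-8.6,"gripper":1},
    {"slide":[0.1,-2.4,0],"spin":-10.2,"gripper":1},
    {"slide":[0.1,-2.8,0],"spin":-11.8,"gripper":1}
  ]
}}

```text
clock: 11.83
ee_pos: [0.6202, -0.0726, 0.0568]
orientation: [0.754, 0.657, 0.0, 0.0]
contact_force: [1.9, 2.7, 0.9]
grip_width: -0.0001
```

Run:
```python
from h import *
where()
c=capture("scene"); crop(c,"q5.png",255,120,395,220,5.6)
for u,v in[]: pass
table([-8,-10,-12,-13,-14,-15,-16,-18,-20,-24,-28,-32,-36])
```

```text
t 11.83 pos [ 0.6202 -0.0726  0.0568] az -7.9 phi -7.02 R 0.1447 F_tan 2.87 F [1.9 2.7 0.9]
t 11.88 pos [ 0.6197 -0.0739  0.0566] az -8.0 phi -7.59 R 0.1442 F_tan 0.52 F [0.9 0.4 1.2]
-8 slide cm [ 0.25 -0.14] spin 0.0
-10 slide cm [ 0.24 -0.65] spin -2.0
-12 slide cm [ 0.22 -1.16] spin -4.0
-13 slide cm [ 0.21 -1.42] spin -5.0
-14 slide cm [ 0.18 -1.67] spin -6.0
-15 slide cm [ 0.16 -1.93] spin -7.0
-16 slide cm [ 0.13 -2.18] spin -8.0
-18 slide cm [ 0.05 -2.69] spin -10.0
-20 slide cm [-0.04 -3.19] spin -12.0
-24 slide cm [-0.28 -4.19] spin -16.0
-28 slide cm [-0.58 -5.16] spin -20.0
-32 slide cm [-0.96 -6.12] spin -24.0
-36 slide cm [-1.39 -7.04] spin -28.0
```

View pics/q5.png

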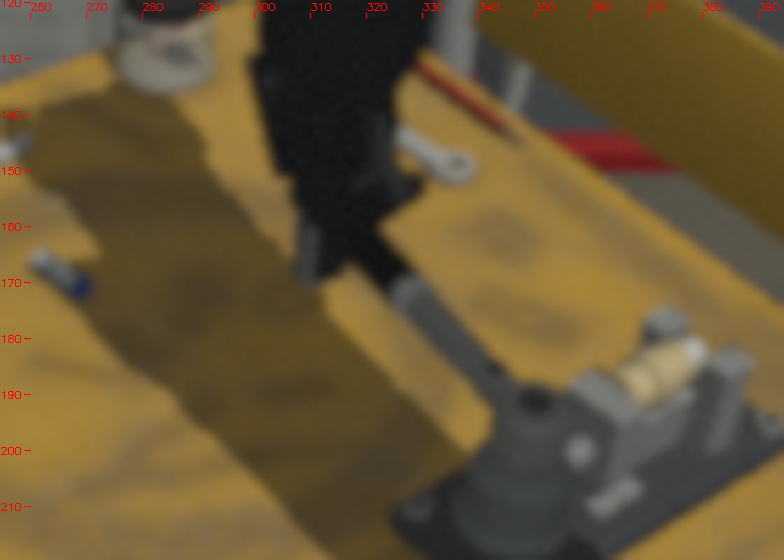

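Call:
{"api": "arm_command", "payload": {
  "plan": [
    {"slide":[0.15,-0.5,0],"spin":-2,"gripper":1},
    {"slide":[0.2,-1,0],"spin":-4,"gripper":1},
    {"slide":[0.2,-1.4,0],"spin":-5.5,"gripper":1},
    {"slide":[0.16,-1.8,0],"spin":-7,"gripper":1},
    {"slide":[0.16,-1.8,0],"spin":-7,"gripper":1}
  ]
}}

```text
clock: 12.3
ee_pos: [0.6206, -0.092, 0.056]
orientation: [0.793, 0.609, -0.001, 0.0]
contact_force: [-0.7, 0.7, -0.7]
grip_width: 0.0001
```

Run:
```python
from h import *
table([-15,-16,-17,-18,-19,-20,-21,-22])
```

```text
t 12.30 pos [ 0.6206 -0.092   0.056 ] az -14.9 phi -14.62 R 0.1459 F_tan 0.52 F [-0.7  0.7 -0.7]
-15 slide cm [ 0.07 -0.12] spin -0.1
-16 slide cm [ 0.04 -0.37] spin -1.1
-17 slide cm [ 0.   -0.62] spin -2.1
-18 slide cm [-0.04 -0.88] spin -3.1
-19 slide cm [-0.08 -1.13] spin -4.1
-20 slide cm [-0.13 -1.38] spin -5.1
-21 slide cm [-0.18 -1.63] spin -6.1
-22 slide cm [-0.24 -1.88] spin -7.1
```

Call:
{"api": "arm_command", "payload": {
  "plan": [
    {"slide":[0.03,-0.2,0],"spin":-0.8,"gripper":1},
    {"slide":[0.0,-0.4,0],"spin":-1.6,"gripper":1},
    {"slide":[0,-0.6,0],"spin":-2.4,"gripper":1},
    {"slide":[0,-0.6,0],"spin":-2.4,"gripper":1}
  ]
}}

```text
clock: 12.63
ee_pos: [0.6211, -0.0966, 0.0563]
orientation: [0.805, 0.593, -0.0, -0.0]
contact_force: [-1.2, 2.4, 0.1]
grip_width: -0.0002
```

Call:
{"api": "arm_command", "payload": {
  "plan": [
    {"slide":[-0.02,-0.2,0],"spin":-0.8,"gripper":1},
    {"slide":[-0.04,-0.4,0],"spin":-1.6,"gripper":1},
    {"slide":[-0.07,-0.6,0],"spin":-2.4,"gripper":1},
    {"slide":[-0.07,-0.6,0],"spin":-2.4,"gripper":1}
  ]
}}

```text
clock: 12.97
ee_pos: [0.6205, -0.103, 0.0564]
orientation: [0.817, 0.576, -0.0, 0.0]
contact_force: [-0.5, 1.9, -0.4]
grip_width: 0.0
```

Run:
```python
from h import *
table([-20,-22,-24,-26])
```

```text
t 12.97 pos [ 0.6205 -0.103   0.0564] az -19.6 phi -18.80 R 0.1473 F_tan 1.66 F [-0.5  1.9 -0.4]
-20 slide cm [-0.12 -0.28] spin -0.4
-22 slide cm [-0.23 -0.78] spin -2.4
-24 slide cm [-0.35 -1.28] spin -4.4
-26 slide cm [-0.5  -1.77] spin -6.4
```

Call:
{"api": "arm_command", "payload": {
  "plan": [
    {"slide":[-0.05,-0.2,0],"spin":-0.6,"gripper":1},
    {"slide":[-0.1,-0.4,0],"spin":-1.2,"gripper":1},
    {"slide":[-0.16,-0.6,0],"spin":-1.8,"gripper":1},
    {"slide":[-0.16,-0.6,0],"spin":-1.8,"gripper":1}
  ]
}}

```text
clock: 13.3
ee_pos: [0.619, -0.1092, 0.0565]
orientation: [0.826, 0.563, 0.0, 0.0]
contact_force: [0.3, 1.7, -0.7]
grip_width: 0.0
```

Call:
{"api": "arm_command", "payload": {
  "plan": [
    {"slide":[-0.06,-0.2,0],"spin":-0.8,"gripper":1},
    {"slide":[-0.12,-0.4,0],"spin":-1.6,"gripper":1},
    {"slide":[-0.18,-0.55,0],"spin":-2.3,"gripper":1},
    {"slide":[-0.18,-0.55,0],"spin":-2.3,"gripper":1}
  ]
}}

```text
clock: 13.63
ee_pos: [0.6176, -0.1146, 0.0566]
orientation: [0.837, 0.547, 0.0, 0.001]
contact_force: [1.7, 1.0, 0.3]
grip_width: 0.0001
```

Call:
{"api": "arm_command", "payload": {
  "plan": [
    {"slide":[-0.06,-0.2,0],"spin":-0.8,"gripper":1},
    {"slide":[-0.13,-0.4,0],"spin":-1.6,"gripper":1},
    {"slide":[-0.2,-0.55,0],"spin":-2.3,"gripper":1},
    {"slide":[-0.2,-0.55,0],"spin":-2.3,"gripper":1}
  ]
}}

```text
clock: 13.97
ee_pos: [0.6161, -0.1192, 0.0568]
orientation: [0.848, 0.53, 0.001, 0.001]
contact_force: [3.5, 1.8, 0.1]
grip_width: -0.0
```

Run:
```python
from h import *
table([-24,-26,-28,-30,-32])
```

```text
t 13.97 pos [ 0.6161 -0.1192  0.0568] az -26.0 phi -25.36 R 0.1468 F_tan 3.16 F [3.5 1.8 0.1]
-24 slide cm [0.08 0.34] spin 2.0
-26 slide cm [-0.06 -0.15] spin -0.0
-28 slide cm [-0.22 -0.64] spin -2.0
-30 slide cm [-0.4  -1.12] spin -4.0
-32 slide cm [-0.6  -1.59] spin -6.0
```

Call:
{"api": "arm_command", "payload": {
  "plan": [
    {"slide":[-0.08,-0.2,0],"spin":-0.8,"gripper":1},
    {"slide":[-0.15,-0.4,0],"spin":-1.6,"gripper":1},
    {"slide":[-0.15,-0.4,0],"spin":-1.6,"gripper":1},
    {"slide":[-0.15,-0.4,0],"spin":-1.6,"gripper":1}
  ]
}}

```text
clock: 14.3
ee_pos: [0.616, -0.1199, 0.057]
orientation: [0.855, 0.519, 0.002, -0.0]
contact_force: [6.8, 7.3, -0.7]
grip_width: 0.0
```

Run:
```python
from h import *
where()
c=capture("scene"); crop(c,"q6.png",285,120,405,220,6)
where()
```

```text
t 14.30 pos [ 0.616  -0.1199  0.057 ] az -27.4 phi -25.62 R 0.1469 F_tan 9.53 F [ 6.8  7.3 -0.7]
t 14.35 pos [ 0.616  -0.1197  0.057 ] az -27.4 phi -25.57 R 0.1469 F_tan 9.49 F [ 6.3  7.5 -0.1]
```

View pics/q6.png

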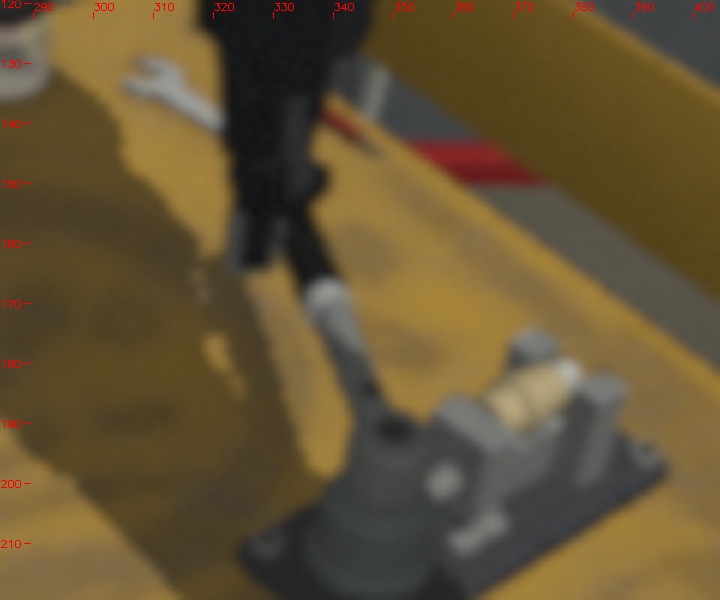

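Tight: the tangential force is 9.5 N, at about 0.84 rad of swing, which fits the stated range. Now I'll push into the click in small steps.

Call:
{"api": "arm_command", "payload": {
  "plan": [
    {"slide":[-0.09,-0.18,0],"spin":-0.5,"gripper":1},
    {"slide":[-0.18,-0.36,0],"spin":-1,"gripper":1},
    {"slide":[-0.18,-0.36,0],"spin":-1,"gripper":1}
  ]
}}

```text
clock: 14.6
ee_pos: [0.6147, -0.1238, 0.0572]
orientation: [0.859, 0.512, 0.003, 0.0]
contact_force: [7.9, 7.1, -0.2]
grip_width: -0.0002
```

Run:
```python
from h import *
p,_,_=where(); print(1000*((p[:2]-[.616,-.1198])@[-.438,-.899]))
```

```text
t 14.60 pos [ 0.6147 -0.1238  0.0572] az -28.4 phi -27.25 R 0.1469 F_tan 9.94 F [ 7.9  7.1 -0.2]
4.215217959484024
```

Call:
{"api": "arm_command", "payload": {
  "plan": [
    {"slide":[-0.09,-0.18,0],"spin":-0.5,"gripper":1},
    {"slide":[-0.19,-0.38,0],"spin":-1.5,"gripper":1},
    {"slide":[-0.19,-0.38,0],"spin":-1.5,"gripper":1},
    {"slide":[-0.19,-0.38,0],"spin":-1.5,"gripper":1},
    {"slide":[-0.19,-0.38,0],"spin":-1.5,"gripper":1}
  ]
}}

```text
clock: 15.02
ee_pos: [0.6135, -0.1273, 0.0574]
orientation: [0.866, 0.501, 0.003, 0.0]
contact_force: [7.6, 7.2, -1.7]
grip_width: -0.0003
```

Run:
```python
from h import *
p,_,_=where(); print(1000*((p[:2]-[.616,-.1198])@[-.438,-.899]))
c=capture("scene"); crop(c,"q7.png",285,120,405,220,6)
```

```text
t 15.02 pos [ 0.6135 -0.1273  0.0574] az -29.9 phi -28.68 R 0.1469 F_tan 9.97 F [ 7.6  7.2 -1.7]
7.843986478889285
```

View pics/q7.png

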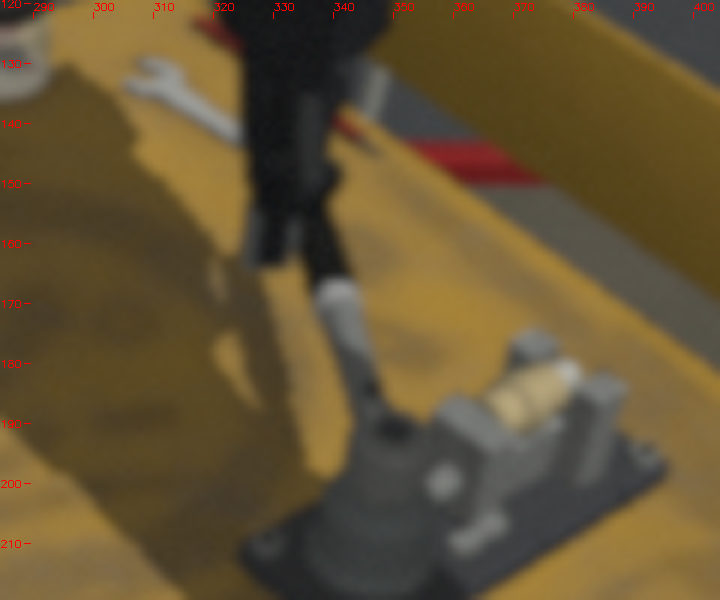

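Call:
{"api": "arm_command", "payload": {
  "plan": [
    {"slide":[-0.1,-0.19,0],"spin":-0.5,"gripper":1},
    {"slide":[-0.1,-0.19,0],"spin":-0.5,"gripper":1},
    {"slide":[-0.1,-0.19,0],"spin":-0.5,"gripper":1}
  ]
}}

```text
clock: 15.32
ee_pos: [0.6126, -0.1293, 0.0575]
orientation: [0.868, 0.497, 0.003, 0.001]
contact_force: [9.0, 8.6, -0.9]
grip_width: 0.0
```

Run:
```python
from h import *
p,_,_=where(); print(1000*((p[:2]-[.616,-.1198])@[-.438,-.899]))
```

```text
t 15.32 pos [ 0.6126 -0.1293  0.0575] az -30.4 phi -29.53 R 0.1468 F_tan 11.88 F [ 9.   8.6 -0.9]
10.01691579751857
```

It has clicked: 10 mm of give at 10–12 N, with no end stop met. Backing off along the same line, then up.

Call:
{"api": "arm_command", "payload": {
  "plan": [
    {"slide":[0.15,0.27,0],"spin":0,"gripper":1},
    {"slide":[0.35,0.62,0],"spin":0,"gripper":1},
    {"slide":[0.6,1.06,0],"spin":0,"gripper":1},
    {"slide":[0.9,1.6,0],"spin":0,"gripper":1},
    {"slide":[1.4,2.5,0],"spin":0,"gripper":1},
    {"slide":[2,3.5,0],"spin":0,"gripper":1},
    {"slide":[2.2,4,2],"spin":0,"gripper":1},
    {"slide":[2.2,4,6],"spin":0,"gripper":1},
    {"slide":[2.2,4,10],"spin":0,"gripper":1},
    {"slide":[2.2,4,14],"spin":0,"gripper":1}
  ]
}}

```text
clock: 16.15
ee_pos: [0.63, -0.0922, 0.197]
orientation: [0.868, 0.496, -0.001, -0.0]
contact_force: [1.8, -0.3, -0.7]
grip_width: 0.0
```

Call:
{"api": "arm_command", "payload": {
  "plan": [
    {"slide":[-2,4,1],"spin":4,"gripper":1},
    {"slide":[-4,8,2],"spin":8,"gripper":1},
    {"slide":[-6,12,2],"spin":12,"gripper":1},
    {"slide":[-6,12,2],"spin":12,"gripper":1},
    {"slide":[-6,12,2],"spin":12,"gripper":1}
  ]
}}

```text
clock: 16.57
ee_pos: [0.5691, 0.0329, 0.2165]
orientation: [0.81, 0.587, 0.0, -0.001]
contact_force: [0.1, 0.0, -0.3]
grip_width: -0.0
```

Run:
```python
from h import *
where()
d=capture("top"); crop(d,"r1.png",310,160,410,265,6); cv2.imwrite("pics/r3.png",d["color"][:,:,::-1])
c=capture("scene"); crop(c,"r2.png",285,130,405,220,6); cv2.imwrite("pics/r4.png",c["color"][:,:,::-1])
```

```text
t 16.57 pos [0.5691 0.0329 0.2165] az -18.1 phi 40.79 R 0.1443 F_tan -0.03 F [ 0.1  0.  -0.3]
```

View pics/r1.png

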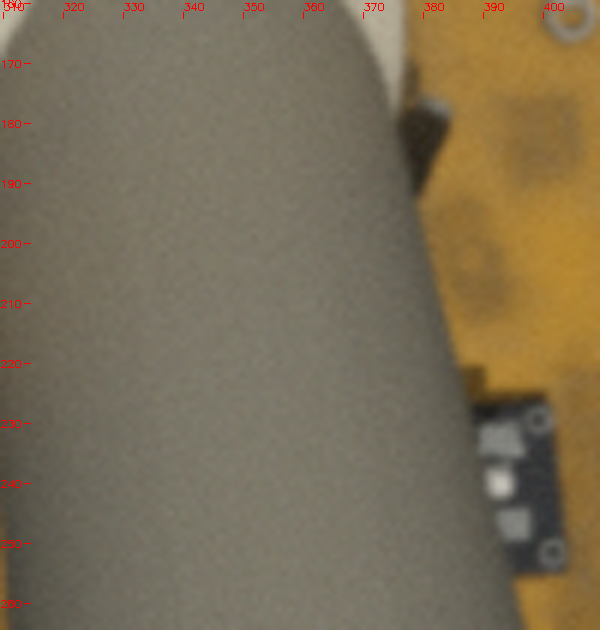

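View pics/r2.png

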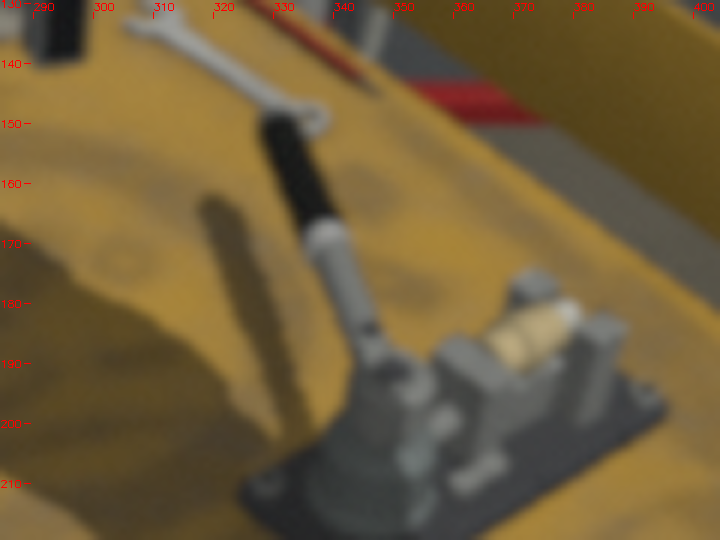

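View pics/r4.png

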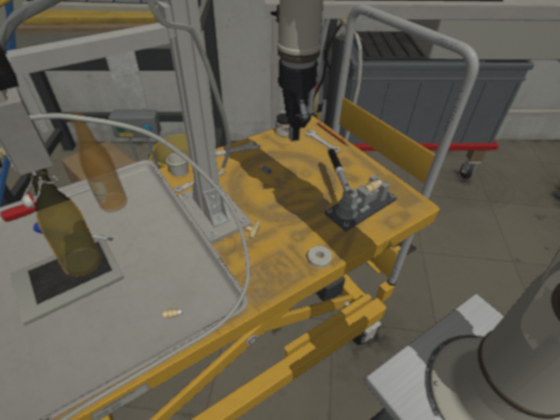

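The wrench sprang straight and the coupling lies between the jaws (scene (372,186)). The tape and tee haven't moved. I'll clear the top view to check the jaw gap.

Call:
{"api": "arm_command", "payload": {
  "plan": [
    {"slide":[-3,2.5,0],"spin":5,"gripper":1},
    {"slide":[-6,5,0],"spin":10,"gripper":1},
    {"slide":[-9,7.5,0],"spin":15,"gripper":1},
    {"slide":[-12,9,0],"spin":20,"gripper":1},
    {"slide":[-14,9.5,0],"spin":20,"gripper":1},
    {"slide":[-14,9.5,0],"spin":20,"gripper":1}
  ]
}}

```text
clock: 17.17
ee_pos: [0.4275, 0.1224, 0.2156]
orientation: [0.698, 0.716, -0.002, -0.001]
contact_force: [-0.5, -0.2, -0.5]
grip_width: -0.0
```

Run:
```python
from h import *
where()
d=capture("top"); crop(d,"r5.png",310,160,410,265,6)
p=px(d,381,178,.076)[:2]-HD; print(np.degrees(np.arctan2(p[1],p[0])),np.hypot(*p))
```

```text
t 17.17 pos [0.4275 0.1224 0.2156] az 1.5 phi 97.38 R 0.2050 F_tan 0.48 F [-0.5 -0.2 -0.5]
-24.860817522761607 0.18724826369534225
```

View pics/r5.png

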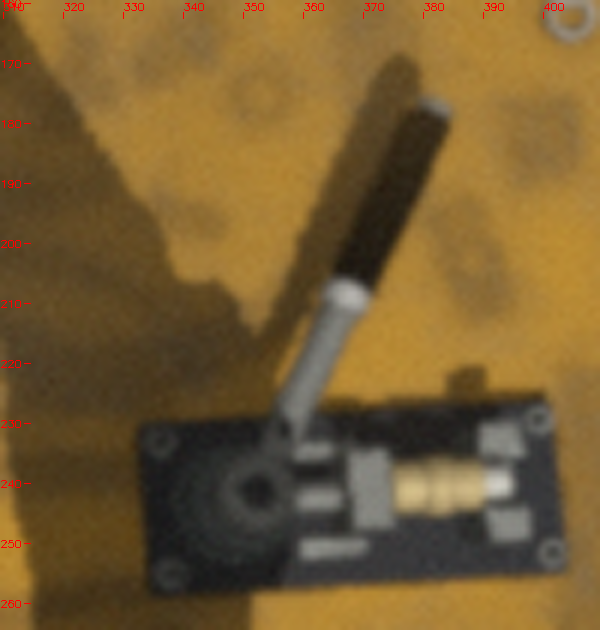

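The sliding jaw (edge at top u≈374) touches the coupling. Its body ends at the fixed jaw's face (u≈390), with the nose in the notch at (393,240). The robot is clear, so I'm handing in.

```bash
python3 -c "
from bench import bot
print(bot.job_done())"
```

```text
the job is handed in; nothing more can be done
None
```

I laid the brass coupling in the clamp jig with its nose in the notch and let go. I then swung the wrench clockwise until it clicked, stopped, backed off and handed the job in at about 17 s of the 67 s allowed.

- **Coupling:** I gripped it near the nose to stay clear of the hose, moved it 4 cm, and regripped it near its middle. It settled on the nest floor with about 5 N upward. In the last top view its body lies against the fixed jaw, its nose is in the notch, and the sliding jaw touches its back end.
- **Wrench:** I pushed it with the closed fingers. The screw went tight after about 0.83 rad, within the stated 0.7–0.95 rad. The handle then gave way 10 mm at 10–12 N, with at least 5.5 mm held for more than 0.1 s. That is short of the 15 mm end stop and below 19 N, so it should not be overtightened. The overtight angle itself could not be read directly. When I let go, the handle sprang straight, standing at −25° in the last view.
- **Bystanders:** The tape and the tee look unmoved in the last scene view. The robot was touching nothing at hand-in.
- **What did not go as planned:** One early move call was refused because rows need all three keys, and nothing moved. The two cameras disagreed by about 4 mm on the wrench head and 2–3 mm on the coupling. I used the top view for the jig and wrench, and the combined fit for the coupling.

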